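Clear the light table: slide off and rack the pressing board, switch the light on

ROBOT

A 6-joint arm with a two-finger parallel gripper is mounted at the origin on the work surface. World frame = base frame: x ahead of the robot, y to its left, z up, the work surface at z = 0. Lengths are in m, angles in rad, forces in N, time in s.
With the tool pointing down it reaches from about 0.25 to 0.725 m from the base axis. Payload 4 kg.
Tool frame: the origin (TCP) lies at the very end of the fingers, on their centre line; the grasp point (between the pads) lies 19 mm behind it; x points along the fingers, z is the direction in which the jaws open and shut, and the axes are right-handed (so a half turn about x gives the same grasp; the last joint's range is limited). The gripper opens to 85 mm and grips with 20 to 120 N. Pads are 22 mm wide; open, the fingers measure 114 mm over their backs; the gripper's body (76 mm by 85 mm) begins 54 mm behind the grasp point. The pads swing forward as they close: fully open they stand 13 mm farther back than shut.
Start: joints at [1.258, 0.241, 0.005, 1.335, 0, 1.571], TCP at [0.154, 0.476, 0.209] pointing down, gripper open.
Joint ranges: [-2.72, 2.72], [-1.05, 1.87], [-1.09, 1.28], [-1.99, 2.15], [-1.42, 1.44], [-3.14, 3.14]. Speed limits (rad/s): [2.79, 2.79, 3.14, 3.14, 3.14, 3.14].

INTERFACE

Orientations are given as a unit quaternion [x, y, z, w].
In Python, from workcell import bot gives the robot as it stands.
- The arm moves only by the tool step_arm, never from a script. Its argument "series" is a list of rows, each an object of numbers: "x", "y", "z": the shift along the world's x, y, z in cm; "twist": the turn about the world's z in degrees; "jaw": the finger opening in cm, from 0 to 8.54. In form: [{"x": .., "y": .., "z": .., "twist": .., "jaw": ..}, ...]. A call has 1 to 10 rows; each row is the pose to reach, as a shift and turn from the pose measured when the call began; what a row does not reach only later rows make up. A row lasts 1/12 s, in which the tool goes at most 41.7 mm and 7.16 degrees, less where a joint would pass 70% of its speed; a pose out of reach is approached as far as the arm can. A call with a gripper value outside its range is refused whole. The fingers move at their own pace and stop on an object; the grip force is fixed at half the most. Time passes only in rows, so rows that repeat a pose let the fingers close. It gives the time, the measured TCP pose, the force and the opening at its end, in the units of the state.
- bot.get_obs(): the state, without advancing time (a new reading comes with each control period).
- bot.camera(name): name is "side" or "top" or "wrist"; returns (picture, depth): 400x640x3 uint8, red, green, blue; 400x640 float32, m along the optical axis (not along the pixel's ray), 0 where there is no reading.
- bot.camera_info(name): a dict with "camera_matrix" (3x3 intrinsics, pixels), "R" (3x3) and "t" (3): a world point X has camera coordinates R X + t; the wrist camera has in their place "mount" (4x4, takes a point from camera to tool coordinates, whose origin is the TCP and whose axes are the tool frame's). Camera axes: x right, y down, z forward; pixel columns grow to the right and rows downward; lengths in m; the calibration is good to about 2 mm. A picture is of the moment at which its call begins: read the wrist's pose just before it. camera_info takes no time and is no camera call.
- bot.job_done(): hands the job in, once; it reports no verdict.
The state is a dict: "clock": time; "joint_pos": joint angles; "joint_vel": joint speeds; "tau": joint torques, N m; "eef_pos": TCP position; "tool_rot": TCP orientation; "ft_force": force on the tool from outside, world axes, zero at the start; "ft_torque": the same for the moment, N m; "grip_width": finger opening in m.
Only numpy, scipy, OpenCV 4.12 (cv2) and the standard library are available. Lean on these libraries where they do the work, as an engineer would, in place of code of your own. Each camera call takes 0.05 s, during which the arm holds its last target.

TASK

Get the light table ready for the next sheet. The thin wooden pressing board on it lies too flat to get hold of, so slide it, still flat, out over the left end of the light table (the end away from the switch) until it overhangs, pinch it there by the overhanging edge and stand it upright in one of the two empty slots of the wire rack without dropping it. Also flip the light table's toggle switch on by pushing its bat away from you, and leave everything else where it is.

Things in the scene. Friction and masses are not known exactly. Their poses are not given: they have to be found in the camera images.
- light_table: Light table, a fixed box 300 (x) x 420 (y) x 85 mm high, smooth flush top without a rim, milky, with a grey control strip 62 mm wide at its right (-y) end. Origin: centre of its underside, on the bench; x points away from the robot, y to the left, z up; its left end is the face y = +210 mm. Left of it the bench is free for 110 mm or more. Yaw within 0.08 rad of 0.
- left_edge (a point): Middle of the light table's left top edge, 85 mm above the bench; axes as the light table's.
- board_center (a point): Centre of the thin wooden pressing board, 180 x 110 x 5 mm, about 0.09 kg, loose, flat on the light table, a short edge towards the table's left end. Axes: x along the 180 mm length (pointing right, about world -y, at the start), y along the 110 mm width, z normal to its face (up). It slides easily on the smooth top: fingertips pressed on it with 10 to 15 N drag it along.
- board_edge (a point): Middle of the board's left 110 mm edge, half-way up its 5 mm thickness, 90 mm from the centre along the board's -x. Axes as the board's. Once it overhangs and is raised from below by one finger, the board pivots on its opposite edge and comes to lie along the pads of a tilted gripper; the pads grip the bare wood well.
- rack: Fixed rack left of the light table: base 160 (x) x 135 (y) x 12 mm, five upright wire hoops across it (wire 6 mm, 96 mm wide in y, tops 93 mm above the bench), every 32 mm from x = -64 to 64 mm: 4 slots, 26 mm clear. Origin: centre of its underside; x (across the slots) points left, away from the light table, y along the slots. Slots x = -48 and -16 mm are empty, the others hold stock boards.
- slot0 (a point): Middle of the floor of the empty slot nearest the light table (rack x = -48 mm), 12 mm above the bench; axes as the rack's.
- slot1 (a point): Middle of the floor of the second empty slot (rack x = -16 mm), 12 mm above the bench; axes as the rack's.
- light_switch (a joint): The light table's toggle: 0 = off, bat leaning 0.42 rad towards the robot; 0.84 = on, leaning 0.42 rad away. Hinge along the light table's y; pivot 5.5 mm above its top at light table x = -70, y = -176 mm. Spring-loaded over centre: pushed past 0.42 it snaps over by itself; about 2.5 N at the tip.
- switch_tip (a point): Tip of the toggle's steel bat, 40 mm from its pivot (bat 11 mm thick near the tip), on the control strip. The point turns with the bat.
- stock_a: Stock board standing in the rack's third slot (x = 16 mm), 8 x 100 x 120 mm high, loose, leave alone. Origin: centre of its underside.
- stock_b: Like stock_a, in the rack's fourth slot (x = 48 mm). Origin: centre of its underside.
- kettle: Steel kettle, 150 mm across with a spout to -x, 193 mm high over its bail handle, loose, on the bench near the robot to the right; leave alone. Origin: centre of its underside.
- weight: Brass paper weight, 40 mm across, 51 mm high, at the rear of the light table's top; leave alone. Origin: centre of its underside.
- loupe: Black loupe, 40 mm across, 44 mm high, at the rear of the light table's top; leave alone. Origin: centre of its underside.
- paste_brush: Flat paste brush lying on the bench in front of the light table, about 205 x 62 x 15 mm; leave alone. Origin: underside of its middle.
- paste_bowl: White bowl on the bench near the robot to the left, 110 mm across, 55 mm high; leave alone. Origin: centre of its underside.
- jar: Glass jar, 64 mm across, 110 mm high, beyond the light table's left end, at the back; leave alone. Origin: centre of its underside.
- folder: Bone folder lying on the bench between the robot and the light table, 150 x 22 x 5 mm; leave alone. Origin: centre of its underside.
- board: The same pressing board; origin: centre of its underside (2.5 mm below board_center), axes as board_center's.
Things that resemble listed ones, but are neither listed nor needed, are in the scene too. What is shaped like the rack but turquoise is not meant.

How it is judged:
On the way:
1. the board has been slid out over the light table's left end and overhangs it by 15 mm or more (middle of its left edge), still lying flat on the table (y of board_edge in the frame of light_table above 0.225 m and angle between board_center's own z axis and vertical below 0.1 rad and z of board_center in the frame of light_table between 0.08 and 0.095 m and y of board_center in the frame of light_table below 0.21 m), for 0.2 s.
At the end, for the whole second after the job is handed in: The board stands at rest on the rack's floor in one of the two empty slots, on any of its edges, within 0.35 rad of upright, square to the slot within 0.45 rad, its centre within 45 mm of the slot's middle along the slot; the toggle is on (joint above 0.7 of 0.84) (x of board_center in the frame of rack between -0.064 and -0.001 m and y of board_center in the frame of rack between -0.045 and 0.045 m and z of board_center in the frame of rack between 0.055 and 0.115 m and angle between board_center's own z axis and vertical between 1.22 and 1.92 rad and angle between the z axis of board_center and the x axis of rack, either way round below 0.45 rad and linear speed of board below 0.02 m/s and value of joint light_switch above 0.7 rad); the robot touches nothing.
It fails at once if a bystander is moved by more than 30 mm (distance of any of stock_a, stock_b, kettle, weight, loupe, paste_brush, paste_bowl, jar, folder from where it was at the start of the episode above 0.03 m).
It fails at once if the board is dropped: it moves faster than 0.7 m/s while no finger touches it (linear speed of board above 0.7 m/s and contact force between the fingers and board below 0.05 N).
It also fails if it takes over 72 s, if anything falls off the work surface, if the arm or the gripper's body presses on something with over 40 N, if the wrist force passes 120 N, or if a joint passes its speed limit or range.

## Working session

There is one attempt and no reset: what is moved stays moved. The work goes in short steps, Python scripts to look and compute and a tool call to move; the robot and the scene stay as the last step left them, time stands still between calls to the robot, and variables do not carry over. Pictures are saved under pics/ and viewed, and the job is handed in when it is done.

Besides the shell and the picture viewer there is one more tool, called by a JSON object that holds its "api" and its "payload". step_arm: Moves the arm, as the interface text tells. Its arguments: {"type":"object","properties":{"series":{"type":"array","items":{"type":"object","properties":{"x":{"type":"number"},"y":{"type":"number"},"z":{"type":"number"},"twist":{"type":"number"},"jaw":{"type":"number"}}}}},"required":["series"]}

```bash
mkdir -p pics; ls; python3 - <<'E'
from workcell import bot
import cv2,numpy as np
o=bot.get_obs()
for k,v in o.items(): print(k,np.round(v,4))
for n in ["side","top","wrist"]:
    i=bot.camera_info(n); print(n,{k:np.round(v,4).tolist() for k,v in i.items() if not isinstance(v,str)})
for n in ["side","top","wrist"]:
    im,d=bot.camera(n); cv2.imwrite(f"pics/{n}0.png",im[:,:,::-1]); np.save(f"pics/{n}0d.npy",d)
E
```

```text
pics
clock 0.0
joint_pos [1.258  0.2414 0.0037 1.3352 0.     1.5708]
joint_vel [ 0.0004  0.0002 -0.0013  0.0005 -0.0017  0.0015]
tau [ 3.00000e-04 -3.72317e+01  2.52408e+01  1.71000e-02  0.00000e+00
 -0.00000e+00]
eef_pos [0.1537 0.4751 0.2085]
tool_rot [-0.4165  0.5724  0.4156  0.5712]
ft_force [-1.1601 -0.1759 -0.194 ]
ft_torque [0.0313 0.0133 0.0664]
grip_width 0.0853
side {'camera_matrix': [[398.2287, 0.0, 314.7986], [0.0, 398.2287, 205.9171], [0.0, 0.0, 1.0]], 'R': [[0.9925, -0.1204, -0.0206], [-0.0955, -0.6594, -0.7457], [0.0762, 0.7421, -0.6659]], 't': [-0.4924, 0.2486, 1.194]}
top {'camera_matrix': [[372.7146, 0.0, 326.0687], [0.0, 372.7146, 193.6341], [0.0, 0.0, 1.0]], 'R': [[-0.004, -1.0, -0.0007], [-0.999, 0.0041, -0.0451], [0.0451, 0.0005, -0.999]], 't': [0.183, 0.5074, 1.4624]}
wrist {'camera_matrix': [[284.3858, 0.0, 317.5991], [0.0, 284.3858, 201.5714], [0.0, 0.0, 1.0]], 'mount': [[0.0002, -0.3208, 0.9472, -0.1643], [-0.0004, -0.9472, -0.3208, 0.0831], [1.0, -0.0003, -0.0003, -0.0008], [0.0, 0.0, 0.0, 1.0]]}
```

View pics/top0.png

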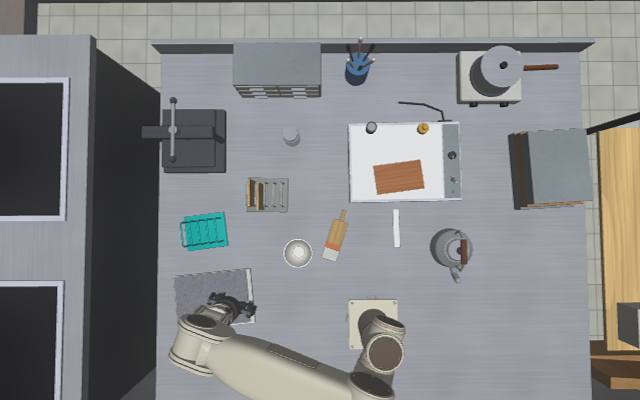

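View pics/side0.png

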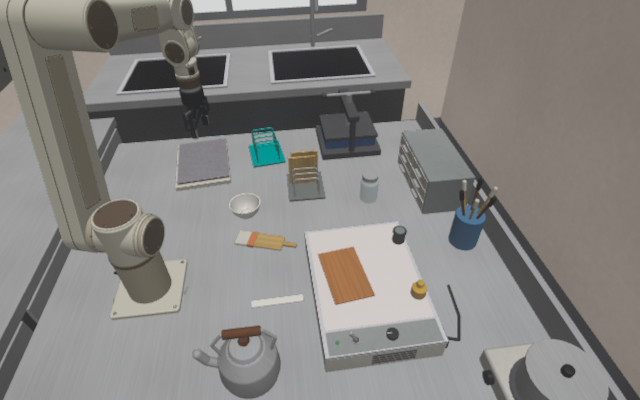

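View pics/wrist0.png

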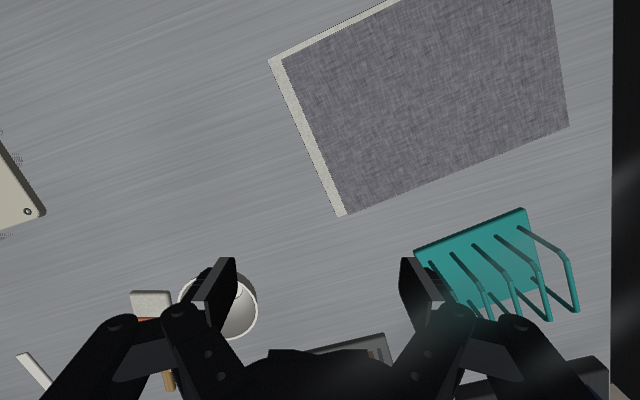

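```bash
cat > h.py <<'E'
import cv2,numpy as np
from workcell import bot
from scipy.spatial.transform import Rotation as Ro
def cloud(n,d,obs=None):
    i=bot.camera_info(n);K=np.array(i['camera_matrix'])
    v,u=np.indices(d.shape); P=np.stack([(u-K[0,2])*d/K[0,0],(v-K[1,2])*d/K[1,1],d],-1)
    if 'mount' in i:
        M=np.array(i['mount']);P=P@M[:3,:3].T+M[:3,3]
        P=P@Ro.from_quat(obs['tool_rot']).as_matrix().T+obs['eef_pos']
    else: P=(P-np.array(i['t']))@np.array(i['R'])
    P[d==0]=np.nan
    return P
def onplane(n,uv,z,obs=None):
    i=bot.camera_info(n);K=np.array(i['camera_matrix'])
    r=np.linalg.inv(K)@np.c_[np.atleast_2d(uv),np.ones(len(np.atleast_2d(uv)))].T
    if 'mount' in i:
        M=np.array(i['mount']);Rw=Ro.from_quat(obs['tool_rot']).as_matrix();D=Rw@M[:3,:3]@r;c=Rw@M[:3,3]+obs['eef_pos']
    else:
        R=np.array(i['R']);D=R.T@r;c=-R.T@np.array(i['t'])
    return (c[:,None]+D*((z-c[2])/D[2])).T
E
python3 - <<'E'
from h import *
for n in ['top','side']:
    im=cv2.imread(f'pics/{n}0.png');d=np.load(f'pics/{n}0d.npy');P=cloud(n,d)
    hsv=cv2.cvtColor(im,cv2.COLOR_BGR2HSV)
    X,Y,Z=P[...,0],P[...,1],P[...,2]
    roi=(X>.3)&(X<.75)&(Y>-.45)&(Y<.2)
    print(n,'bench z',np.nanmedian(Z[(X>.3)&(X<.4)&(Y>-.1)&(Y<0)]))
    def show(name,m,zt):
        m=cv2.morphologyEx(m.astype(np.uint8),cv2.MORPH_OPEN,np.ones((2,2)))
        c=max(cv2.findContours(m,cv2.RETR_EXTERNAL,cv2.CHAIN_APPROX_NONE)[0],key=cv2.contourArea)
        sel=cv2.drawContours(np.zeros_like(m),[c],-1,1,-1)>0
        zm=np.nanmedian(Z[sel]); q=onplane(n,c[:,0].astype(float),zt)
        r=cv2.minAreaRect((q[:,:2]*1000).astype(np.float32))
        print(n,name,'zmed',round(float(zm),4),'px',c[:,0].mean(0).round(),'rect c',np.round(r[0],1),'size',np.round(r[1],1),'ang',round(r[2],2)); print(np.round(cv2.boxPoints(r)).tolist())
    show('table',roi&(Z>.07)&(Z<.1),.085)
    show('board',roi&(Z>.07)&(Z<.11)&(hsv[...,0]<18)&(hsv[...,1]>90),.09)
    rr=(X>.3)&(X<.8)&(Y>.2)&(Y<.6)&(Z>.005)&(Z<.09)
E
python3 - <<'E'
import cv2
a=cv2.imread('pics/top0.png');b=cv2.imread('pics/side0.png')
cv2.imwrite('pics/c1.png',cv2.resize(a[150:260,160:320],(800,550),interpolation=2))
cv2.imwrite('pics/c2.png',cv2.resize(b[310:370,310:430],(800,400),interpolation=2))
cv2.imwrite('pics/c3.png',cv2.resize(b[110:210,230:390],(800,500),interpolation=2))
E
```

```text
top bench z 0.0003531939487253858
top table zmed 0.0858 px [406. 166.] rect c [ 610.1 -120.8] size [277.2 420.1] ang 0.87
[[468.0, 87.0], [475.0, -333.0], [752.0, -329.0], [746.0, 91.0]]
top board zmed 0.0896 px [399. 177.] rect c [563.4 -94. ] size [106.7 174.9] ang 7.39
[[499.0, -14.0], [522.0, -188.0], [628.0, -174.0], [605.0, -0.0]]
side bench z 0.001962897125139754
side table zmed 0.0871 px [365. 294.] rect c [ 617.4 -122.4] size [276.7 426.9] ang 0.84
[[476.0, 89.0], [482.0, -338.0], [759.0, -334.0], [753.0, 93.0]]
side board zmed 0.0911 px [346. 277.] rect c [572.6 -96.1] size [107.5 177.3] ang 7.43
[[508.0, -15.0], [531.0, -191.0], [637.0, -177.0], [614.0, -1.0]]
```

View pics/c1.png

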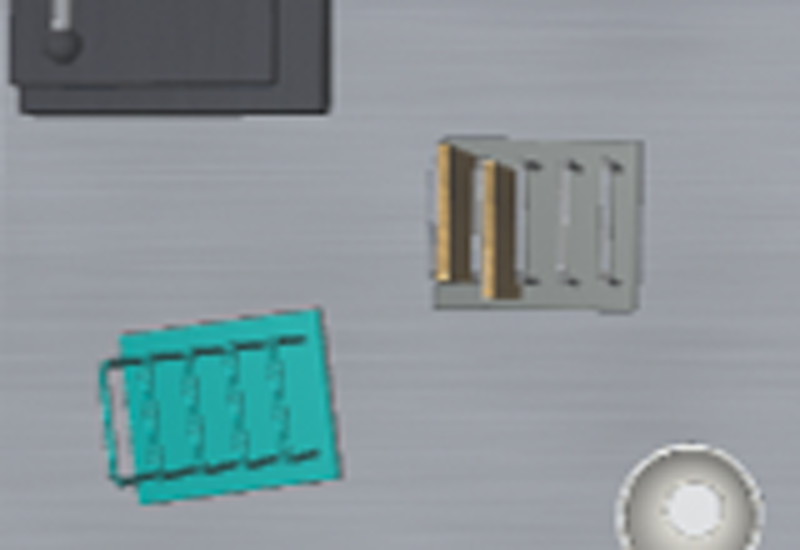

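View pics/c2.png

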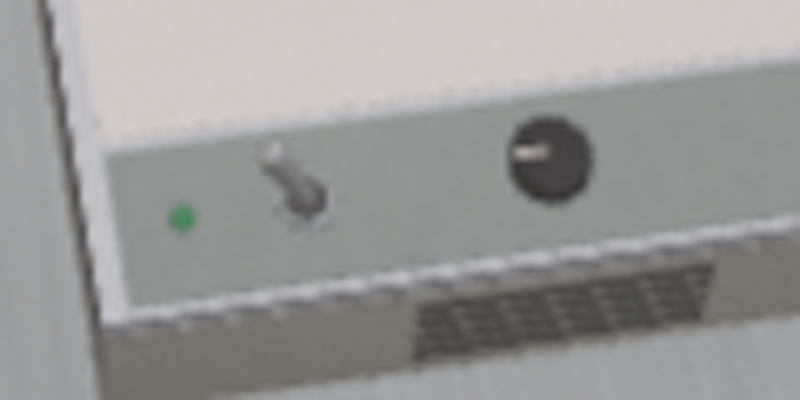

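View pics/c3.png

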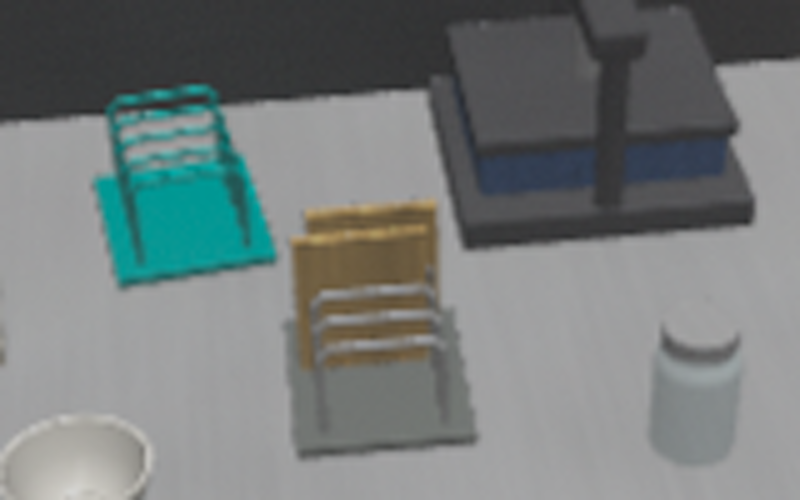

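```bash
python3 - <<'E'
from h import *
for n,base in [('top',[(349,299),(397,299),(349,349)]),('side',[(130,264),(187,263),(183,306),(113,315)])]:
    im=cv2.imread(f'pics/{n}0.png');d=np.load(f'pics/{n}0d.npy');P=cloud(n,d);X,Y,Z=P[...,0],P[...,1],P[...,2]
    hsv=cv2.cvtColor(im,cv2.COLOR_BGR2HSV)
    print(n,'baseplate',np.round([P[v,u] for u,v in base],3).tolist())
    roi=(X>.3)&(X<.85)&(Y>-.45)&(Y<.15)
    def show(name,m,zt):
        m=cv2.morphologyEx(m.astype(np.uint8),cv2.MORPH_OPEN,np.ones((2,2)))
        c=max(cv2.findContours(m,cv2.RETR_EXTERNAL,cv2.CHAIN_APPROX_NONE)[0],key=cv2.contourArea)
        q=onplane(n,c[:,0].astype(float),zt);r=cv2.minAreaRect((q[:,:2]*1000).astype(np.float32))
        print(n,name,np.round(r[0],1),np.round(r[1],1),round(r[2],2),np.round(cv2.boxPoints(r)).tolist())
    show('table',roi&(Z>.07)&(Z<.1),.085)
    rr=(X>.35)&(X<.7)&(Y>.25)&(Y<.55)
    show('rackbase',rr&(Z>.006)&(Z<.017)&(hsv[...,1]<60),.012)
    show('stocktops',rr&(Z>.115)&(Z<.145),.132)
    m=rr&(Z>.04)&(Z<.1)&(hsv[...,1]<60); print('wires n',m.sum(),np.nanmax(Z[m]))
    h,_=np.histogram(Y[m],np.arange(.25,.55,.008)); print(np.round(np.arange(.25,.542,.008)[h>0],3),h[h>0])
    m=(X>.45)&(X<.6)&(Y>-.34)&(Y<-.25)&(Z>.1); print('toggle pts',np.round(P[m][np.argsort(-Z[m])][:8],3).tolist())
    for nm,r in [('kettle',(X>.1)&(X<.45)&(Y<-.2)&(Y>-.5)&(Z>.02)),('bowl',(X>.2)&(X<.4)&(Y>.15)&(Y<.35)&(Z>.02)),('jar',(X>.6)&(X<.8)&(Y>.2)&(Y<.4)&(Z>.03))]:
        q=P[r]; print(nm,np.round(q.min(0),3),np.round(q.max(0),3))
E
```

```text
top baseplate [[0.093, 0.092, -0.0], [0.092, -0.097, -0.0], [-0.101, 0.094, -0.001]]
top table [ 621.7 -120.5] [299.9 420.2] 0.95 [[468.0, 87.0], [475.0, -333.0], [775.0, -328.0], [768.0, 92.0]]
top rackbase [501.8 410.1] [157.9 130.6] 89.77 [[436.0, 331.0], [567.0, 331.0], [567.0, 489.0], [437.0, 489.0]]
top stocktops [493.3 424.4] [98.1  7.3] 0.23 [[444.0, 428.0], [444.0, 421.0], [542.0, 421.0], [542.0, 428.0]]
wires n 269 0.09899050302786962
[0.298 0.306 0.314 0.322 0.338 0.346 0.37  0.378 0.402 0.41  0.418 0.426
 0.434 0.442 0.45  0.458 0.474] [ 1  3  3  1  5 32  1 54  5 33 29  1  3 46  2 24 26]
toggle pts [[0.547, -0.293, 0.127], [0.543, -0.29, 0.127], [0.54, -0.294, 0.125], [0.547, -0.291, 0.125], [0.547, -0.298, 0.123], [0.544, -0.299, 0.123], [0.551, -0.295, 0.123], [0.544, -0.296, 0.121]]
kettle [ 0.18  -0.363  0.026] [ 0.374 -0.222  0.197]
bowl [0.227 0.155 0.02 ] [0.334 0.343 0.062]
jar [0.697 0.283 0.03 ] [0.757 0.343 0.118]
side baseplate [[0.011, -0.058, 0.182], [0.097, 0.088, 0.0], [0.105, -0.076, 0.002], [-0.084, -0.086, 0.01]]
side table [ 629.2 -122.2] [300.6 426.8] 0.87 [[476.0, 89.0], [482.0, -338.0], [783.0, -333.0], [776.0, 93.0]]
side rackbase [510.7 389.6] [136.  134.1] 88.91 [[442.0, 323.0], [576.0, 320.0], [579.0, 456.0], [445.0, 459.0]]
side stocktops [507.6 430.4] [ 70.1 102.6] 82.85 [[452.0, 402.0], [554.0, 389.0], [563.0, 459.0], [461.0, 472.0]]
wires n 237 0.09885034487573002
[0.338 0.346 0.354 0.37  0.378 0.386 0.402 0.41  0.418 0.426 0.442 0.458] [ 4 66  4  6 47  4  5 39 13 30  7 12]
toggle pts [[0.546, -0.293, 0.131], [0.549, -0.293, 0.129], [0.548, -0.297, 0.129], [0.544, -0.291, 0.128], [0.546, -0.294, 0.127], [0.543, -0.299, 0.127], [0.547, -0.289, 0.127], [0.549, -0.294, 0.127]]
kettle [ 0.18 -0.37  0.02] [ 0.375 -0.252  0.197]
bowl [0.229 0.158 0.02 ] [0.336 0.348 0.059]
jar [0.7   0.281 0.03 ] [0.762 0.345 0.117]
```

{"api": "step_arm", "payload": {"series": [{"x": 3,"y": -3,"z": 2.5,"jaw": 8.5},{"x": 6,"y": -6,"z": 5,"jaw": 8.5},{"x": 9,"y": -9,"z": 7.5,"jaw": 8.5},{"x": 12,"y": -12,"z": 10,"jaw": 8.5},{"x": 15,"y": -15,"z": 12,"jaw": 8.5},{"x": 18,"y": -18,"z": 13,"jaw": 8.5},{"x": 20,"y": -21,"z": 13,"jaw": 8.5},{"x": 22,"y": -24,"z": 13,"jaw": 8.5},{"x": 24,"y": -27,"z": 13,"jaw": 8.5},{"x": 25,"y": -30,"z": 13,"jaw": 8.5}]}}

```text
$.series[0]: bad value
```

{"api": "step_arm", "payload": {"series": [{"x": 3,"y": -3,"z": 2.5,"twist": 0,"jaw": 8.5},{"x": 6,"y": -6,"z": 5,"twist": 0,"jaw": 8.5},{"x": 9,"y": -9,"z": 7.5,"twist": 0,"jaw": 8.5},{"x": 12,"y": -12,"z": 10,"twist": 0,"jaw": 8.5},{"x": 15,"y": -15,"z": 12,"twist": 0,"jaw": 8.5},{"x": 18,"y": -18,"z": 13,"twist": 0,"jaw": 8.5},{"x": 20,"y": -21,"z": 13,"twist": 0,"jaw": 8.5},{"x": 22,"y": -24,"z": 13,"twist": 0,"jaw": 8.5},{"x": 24,"y": -27,"z": 13,"twist": 0,"jaw": 8.5},{"x": 25,"y": -30,"z": 13,"twist": 0,"jaw": 8.5}]}}

```text
clock: 0.98
eef_pos: [0.4021, 0.1807, 0.3385]
tool_rot: [-0.416, 0.572, 0.416, 0.572]
ft_force: [2.4, 0.9, 0.3]
grip_width: 0.0847
```

{"api": "step_arm", "payload": {"series": [{"x": 1,"y": -3,"z": 1,"twist": 5,"jaw": 8.5},{"x": 2,"y": -6,"z": 2,"twist": 10,"jaw": 8.5},{"x": 3,"y": -9,"z": 3,"twist": 15,"jaw": 8.5},{"x": 3.5,"y": -12,"z": 4,"twist": 18,"jaw": 8.5},{"x": 4,"y": -15,"z": 5,"twist": 18,"jaw": 8.5},{"x": 4,"y": -18,"z": 5,"twist": 18,"jaw": 8.5},{"x": 4,"y": -20,"z": 5,"twist": 18,"jaw": 8.5},{"x": 4,"y": -20,"z": 5,"twist": 18,"jaw": 8.5}]}}

```text
clock: 1.65
eef_pos: [0.4421, -0.0225, 0.3883]
tool_rot: [-0.5, 0.501, 0.498, 0.5]
ft_force: [-1.1, 0.2, 0.7]
grip_width: 0.0848
```

```bash
cat > w.py <<'E'
from h import *
import sys,json
o=bot.get_obs(); im,d=bot.camera('wrist'); t=sys.argv[1]
cv2.imwrite(f'pics/w{t}.png',im[:,:,::-1]);np.save(f'pics/w{t}d.npy',d)
json.dump({k:np.asarray(v).tolist() for k,v in o.items()},open(f'pics/w{t}.json','w'))
P=cloud('wrist',d,o);np.save(f'pics/w{t}P.npy',P)
print(np.round(o['eef_pos'],4),np.round(o['joint_pos'],3),np.round(o['ft_force'],2),o['clock'])
E
python3 w.py 1; python3 - <<'E'
from h import *
import json
P=np.load('pics/w1P.npy');im=cv2.imread('pics/w1.png');hsv=cv2.cvtColor(im,cv2.COLOR_BGR2HSV);o=json.load(open('pics/w1.json'))
X,Y,Z=np.moveaxis(P,-1,0)
print('bench',np.nanmedian(Z[(Z<.02)]))
def show(n,m,zt):
    m=cv2.morphologyEx(m.astype(np.uint8),cv2.MORPH_OPEN,np.ones((3,3)))
    c=max(cv2.findContours(m,cv2.RETR_EXTERNAL,cv2.CHAIN_APPROX_NONE)[0],key=cv2.contourArea)
    s=cv2.drawContours(np.zeros_like(m),[c],-1,1,-1)>0
    q=onplane('wrist',c[:,0].astype(float),zt,o);r=cv2.minAreaRect((q[:,:2]*1000).astype(np.float32))
    print(n,np.nanmedian(Z[s]),np.round(r[0],1),np.round(r[1],1),round(r[2],2),np.round(cv2.boxPoints(r)).tolist())
show('table',(Z>.07)&(Z<.1)&(X>.4),.085)
show('board',(Z>.07)&(Z<.11)&(hsv[...,0]<18)&(hsv[...,1]>90),.09)
E
```

```text
[ 0.4421 -0.0225  0.3883] [-0.049  0.123  0.321  1.769 -0.002 -0.046] [-1.14  0.15  0.66] 1.65
bench -0.00025379037913522695
table 0.08528246899921971 [ 623.2 -117.4] [302.6 418.9] 0.9 [[469.0, 90.0], [475.0, -329.0], [778.0, -324.0], [771.0, 94.0]]
board 0.08958686307693736 [567.  -92.2] [109.1 178.5] 7.43 [[501.0, -11.0], [525.0, -188.0], [633.0, -174.0], [610.0, 3.0]]
```

View pics/w1.png

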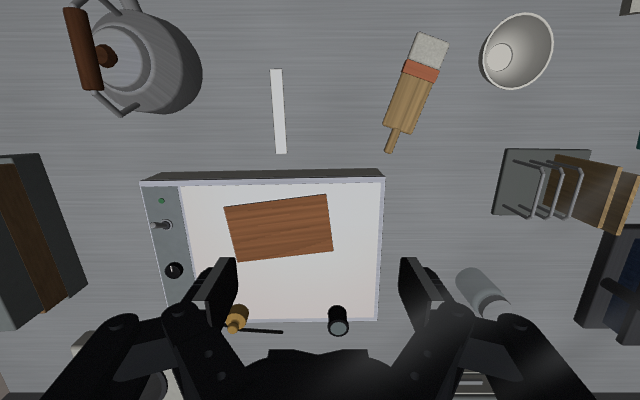

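{"api": "step_arm", "payload": {"series": [{"x": 1.5,"y": -2,"z": -1,"twist": -7,"jaw": 6},{"x": 3,"y": -4,"z": -2,"twist": -14,"jaw": 6},{"x": 4.5,"y": -6,"z": -3,"twist": -21,"jaw": 6},{"x": 6,"y": -8,"z": -4,"twist": -28,"jaw": 6},{"x": 7.5,"y": -10,"z": -6,"twist": -35,"jaw": 6},{"x": 9,"y": -12,"z": -8,"twist": -42,"jaw": 6},{"x": 10.5,"y": -14,"z": -10,"twist": -49,"jaw": 6},{"x": 12,"y": -16,"z": -12,"twist": -56,"jaw": 6},{"x": 13,"y": -17.5,"z": -14,"twist": -63,"jaw": 6},{"x": 13.7,"y": -18.5,"z": -16,"twist": -70,"jaw": 6}]}}

```text
clock: 2.53
eef_pos: [0.5801, -0.206, 0.2262]
tool_rot: [-0.12, 0.697, 0.12, 0.696]
ft_force: [-0.1, -0.2, 0.7]
grip_width: 0.0602
```

{"api": "step_arm", "payload": {"series": [{"x": 0,"y": 0,"z": -3,"twist": -6,"jaw": 6},{"x": 0,"y": 0,"z": -6,"twist": -12,"jaw": 6},{"x": 0,"y": 0,"z": -9,"twist": -12,"jaw": 6},{"x": 0,"y": 0,"z": -10.5,"twist": -12,"jaw": 6},{"x": 0,"y": 0,"z": -10.5,"twist": -12,"jaw": 6},{"x": 0,"y": 0,"z": -10.5,"twist": -12,"jaw": 6}]}}

```text
clock: 3.03
eef_pos: [0.5795, -0.2045, 0.1201]
tool_rot: [-0.046, 0.707, 0.048, 0.704]
ft_force: [-0.8, 0.2, -0.0]
grip_width: 0.0595
```

```bash
python3 w.py 2; python3 -c "
from h import *
im,d=bot.camera('side');cv2.imwrite('pics/s2.png',im[:,:,::-1])
import numpy as np
P=np.load('pics/w2P.npy');Z=P[...,2];print(np.nanmedian(P[330:360,300:330],axis=(0,1)))
"
```

```text
[ 0.5795 -0.2045  0.1201] [-0.339  0.519  0.182  1.238  0.     1.098] [-0.8   0.18 -0.01] 3.0333
[ 0.58893798 -0.31572928  0.0852394 ]
```

View pics/w2.png

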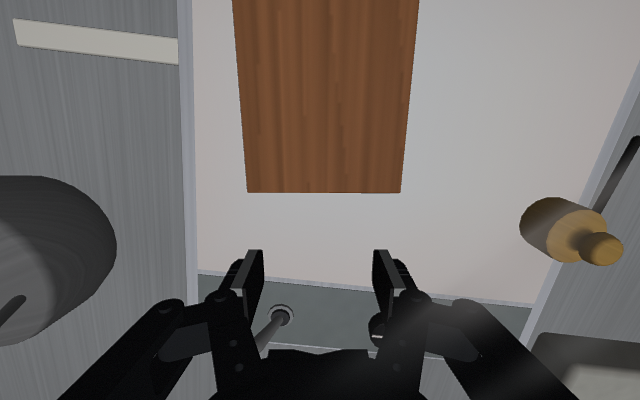

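View pics/s2.png

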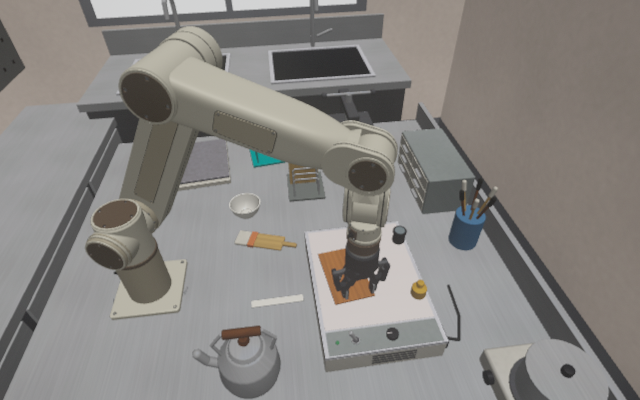

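{"api": "step_arm", "payload": {"series": [{"x": 0,"y": 0,"z": -1.5,"twist": 0,"jaw": 6},{"x": 0,"y": 0,"z": -3,"twist": 0,"jaw": 6},{"x": 0,"y": 0,"z": -3.3,"twist": 0,"jaw": 6},{"x": 0,"y": 0,"z": -3.3,"twist": 0,"jaw": 6}]}}

```text
clock: 3.47
eef_pos: [0.5815, -0.2054, 0.0904]
tool_rot: [-0.047, 0.705, 0.047, 0.706]
ft_force: [0.8, 0.0, 0.6]
grip_width: 0.06
```

{"api": "step_arm", "payload": {"series": [{"x": 0,"y": 0,"z": -0.2,"twist": 0,"jaw": 6},{"x": 0,"y": 0,"z": -0.2,"twist": 0,"jaw": 6}]}}

```text
clock: 3.63
eef_pos: [0.5824, -0.2056, 0.0898]
tool_rot: [-0.047, 0.704, 0.047, 0.707]
ft_force: [-0.1, 0.5, 0.0]
grip_width: 0.0599
```

{"api": "step_arm", "payload": {"series": [{"x": 0,"y": 0,"z": -0.2,"twist": 0,"jaw": 6},{"x": 0,"y": 0,"z": -0.2,"twist": 0,"jaw": 6}]}}

```text
clock: 3.8
eef_pos: [0.5831, -0.2058, 0.0886]
tool_rot: [-0.048, 0.704, 0.046, 0.707]
ft_force: [0.6, -0.5, -0.4]
grip_width: 0.0601
```

{"api": "step_arm", "payload": {"series": [{"x": 0,"y": 0,"z": -0.2,"twist": 0,"jaw": 6},{"x": 0,"y": 0,"z": -0.2,"twist": 0,"jaw": 6}]}}

```text
clock: 3.97
eef_pos: [0.5832, -0.2059, 0.0867]
tool_rot: [-0.048, 0.704, 0.046, 0.707]
ft_force: [-1.5, 0.3, -0.3]
grip_width: 0.0598
```

{"api": "step_arm", "payload": {"series": [{"x": -0.2,"y": 0,"z": -0.2,"twist": 0,"jaw": 6},{"x": -0.2,"y": 0,"z": -0.2,"twist": 0,"jaw": 6}]}}

```text
clock: 4.13
eef_pos: [0.5806, -0.2058, 0.0842]
tool_rot: [-0.047, 0.704, 0.046, 0.707]
ft_force: [-0.0, -0.3, -0.6]
grip_width: 0.0602
```

{"api": "step_arm", "payload": {"series": [{"x": 0,"y": 0,"z": -0.2,"twist": 0,"jaw": 6},{"x": 0,"y": 0,"z": -0.2,"twist": 0,"jaw": 6}]}}

```text
clock: 4.3
eef_pos: [0.5801, -0.2057, 0.0817]
tool_rot: [-0.047, 0.704, 0.046, 0.707]
ft_force: [0.2, 0.0, 0.1]
grip_width: 0.0601
```

{"api": "step_arm", "payload": {"series": [{"x": 0,"y": 0,"z": -0.2,"twist": 0,"jaw": 6},{"x": 0,"y": 0,"z": -0.2,"twist": 0,"jaw": 6}]}}

```text
clock: 4.47
eef_pos: [0.5798, -0.2056, 0.0791]
tool_rot: [-0.047, 0.705, 0.047, 0.706]
ft_force: [0.3, 0.5, 0.2]
grip_width: 0.0601
```

{"api": "step_arm", "payload": {"series": [{"x": 0,"y": 0,"z": -0.15,"twist": 0,"jaw": 6},{"x": 0,"y": 0,"z": -0.15,"twist": 0,"jaw": 6}]}}

```text
clock: 4.63
eef_pos: [0.5795, -0.2055, 0.0771]
tool_rot: [-0.047, 0.705, 0.047, 0.706]
ft_force: [0.2, 0.4, -1.1]
grip_width: 0.0601
```

{"api": "step_arm", "payload": {"series": [{"x": 0,"y": 0,"z": -0.15,"twist": 0,"jaw": 6},{"x": 0,"y": 0,"z": -0.15,"twist": 0,"jaw": 6}]}}

```text
clock: 4.8
eef_pos: [0.5793, -0.2054, 0.0752]
tool_rot: [-0.047, 0.705, 0.047, 0.706]
ft_force: [-0.5, 0.4, 0.4]
grip_width: 0.0601
```

```bash
python3 w.py 3; python3 -c "
import cv2
im=cv2.imread('pics/w3.png');cv2.imwrite('pics/w3c.png',cv2.resize(im[120:320,180:480],(780,520)))"
```

```text
[ 0.5793 -0.2054  0.0752] [-0.341  0.548  0.107  1.129  0.     1.097] [-0.45  0.42  0.37] 4.8
```

View pics/w3c.png

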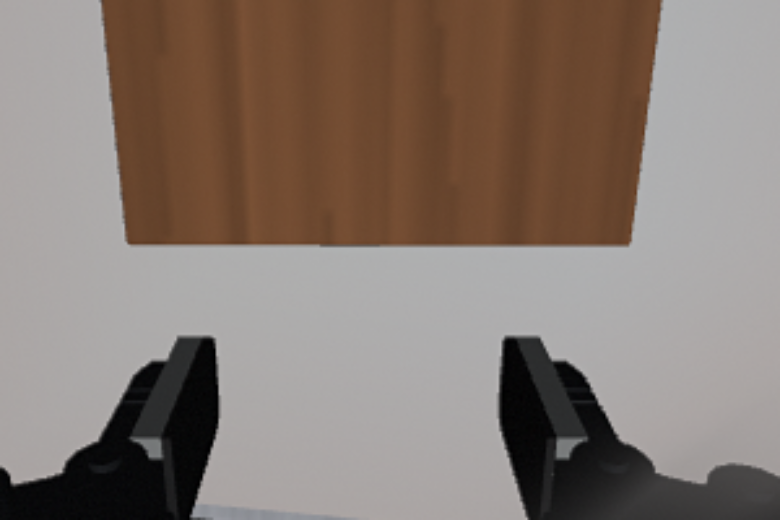

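```bash
python3 -c "
import numpy as np,cv2
P=np.load('pics/w3P.npy');im=cv2.imread('pics/w3.png').max(2)
m=np.zeros(im.shape,bool);m[245:300,230:275]=1;m&=im<60
q=P[m];print(np.nanpercentile(q[:,2],[0,2,5,20]))
m=np.zeros(im.shape,bool);m[252:290,255:262]=1;m&=im<60
q=P[m];print(q[np.argsort(q[:,2])][:4])"
```

```text
[0.10233822 0.10462165 0.10707294 0.11342087]
[[ 0.54753796 -0.20315326  0.10390639]
 [ 0.54756    -0.20230189  0.10433378]
 [ 0.54773368 -0.20314493  0.10495045]
 [ 0.54768097 -0.20107494  0.10542419]]
```

{"api": "step_arm", "payload": {"series": [{"x": 0,"y": 0,"z": -0.1,"twist": 0,"jaw": 6},{"x": 0,"y": 0,"z": -0.1,"twist": 0,"jaw": 6},{"x": 0,"y": 0,"z": -0.1,"twist": 0,"jaw": 6}]}}

```text
clock: 5.1
eef_pos: [0.5793, -0.2054, 0.0743]
tool_rot: [-0.047, 0.705, 0.047, 0.706]
ft_force: [0.6, -0.5, -0.8]
grip_width: 0.0599
```

{"api": "step_arm", "payload": {"series": [{"x": 0,"y": 0,"z": -0.1,"twist": 0,"jaw": 6},{"x": 0,"y": 0,"z": -0.2,"twist": 0,"jaw": 6},{"x": 0,"y": 0,"z": -0.3,"twist": 0,"jaw": 6},{"x": 0,"y": 0,"z": -0.3,"twist": 0,"jaw": 6}]}}

```text
clock: 5.43
eef_pos: [0.5791, -0.2053, 0.071]
tool_rot: [-0.047, 0.705, 0.047, 0.706]
ft_force: [0.1, -0.7, -0.0]
grip_width: 0.0604
```

```bash
python3 -c "
from h import *
im,d=bot.camera('side');cv2.imwrite('pics/s3.png',cv2.resize(im[240:320,310:420,::-1],(770,560),interpolation=2))
np.save('pics/s3P.npy',cloud('side',d))"
```

```text
(no output)
```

View pics/s3.png

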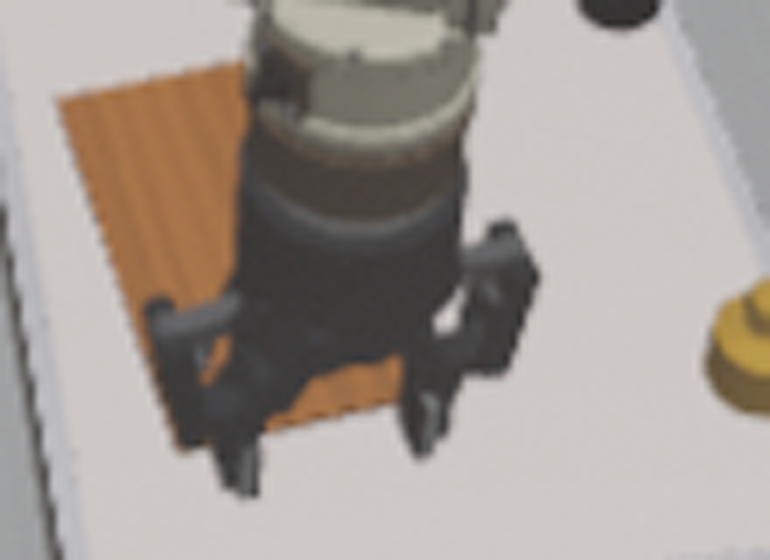

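```bash
python3 -c "
from h import *
for z in (.08,.085,.09,.1): print(z,onplane('side',[[344.3,310.7],[370,305.5]],z).round(4).tolist())
P=np.load('pics/s3P.npy');print(P[309,344],P[307,343],P[303,370])"
```

```text
0.08 [[0.5499, -0.2044, 0.08], [0.6192, -0.1979, 0.08]]
0.085 [[0.5492, -0.2077, 0.085], [0.6181, -0.2011, 0.085]]
0.09 [[0.5485, -0.2109, 0.09], [0.617, -0.2044, 0.09]]
0.1 [[0.547, -0.2174, 0.1], [0.6147, -0.211, 0.1]]
[ 0.54526315 -0.22096795  0.1131925 ] [ 0.54333755 -0.21699893  0.1164171 ] [ 0.61411907 -0.21040312  0.11024261]
```

{"api": "step_arm", "payload": {"series": [{"x": 0,"y": 0,"z": -0.1,"twist": 0,"jaw": 6},{"x": 0,"y": 0,"z": -0.2,"twist": 0,"jaw": 6},{"x": 0,"y": 0,"z": -0.3,"twist": 0,"jaw": 6},{"x": 0,"y": 0,"z": -0.3,"twist": 0,"jaw": 6}]}}

```text
clock: 5.82
eef_pos: [0.5789, -0.2053, 0.0677]
tool_rot: [-0.047, 0.705, 0.047, 0.706]
ft_force: [0.3, -0.9, 0.5]
grip_width: 0.0599
```

{"api": "step_arm", "payload": {"series": [{"x": 0,"y": 0,"z": -0.1,"twist": 0,"jaw": 6},{"x": 0,"y": 0,"z": -0.2,"twist": 0,"jaw": 6},{"x": 0,"y": 0,"z": -0.3,"twist": 0,"jaw": 6},{"x": 0,"y": 0,"z": -0.3,"twist": 0,"jaw": 6}]}}

```text
clock: 6.15
eef_pos: [0.5788, -0.2052, 0.0645]
tool_rot: [-0.047, 0.706, 0.047, 0.705]
ft_force: [0.3, 0.2, -0.2]
grip_width: 0.0604
```

{"api": "step_arm", "payload": {"series": [{"x": 0,"y": 0,"z": -0.1,"twist": 0,"jaw": 6},{"x": 0,"y": 0,"z": -0.2,"twist": 0,"jaw": 6},{"x": 0,"y": 0,"z": -0.2,"twist": 0,"jaw": 6}]}}

```text
clock: 6.4
eef_pos: [0.5786, -0.2052, 0.0622]
tool_rot: [-0.047, 0.706, 0.047, 0.705]
ft_force: [-0.7, -0.2, 0.7]
grip_width: 0.06
```

```bash
python3 w.py 4; python3 -c "
import cv2
im=cv2.imread('pics/w4.png');cv2.imwrite('pics/w4c.png',cv2.resize(im[120:320,180:480],(780,520)))"
```

```text
[ 0.5786 -0.2052  0.0622] [-0.341  0.559  0.089  1.102  0.     1.097] [-0.69 -0.23  0.73] 6.4
```

View pics/w4c.png

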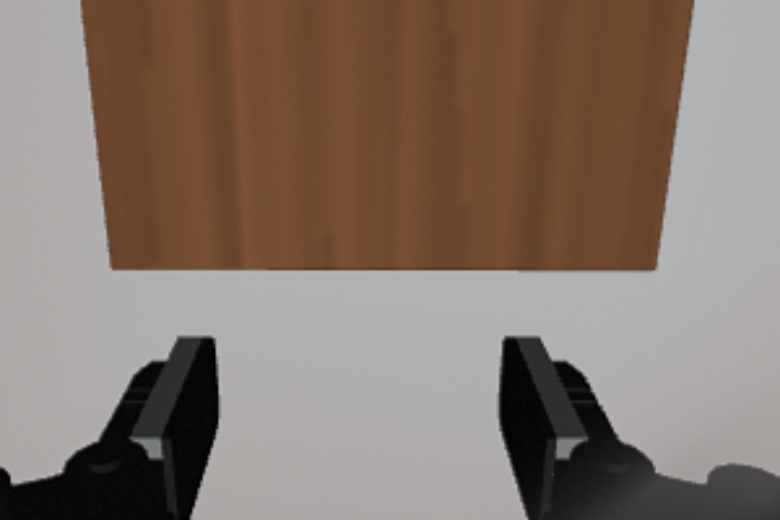

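{"api": "step_arm", "payload": {"series": [{"x": 0,"y": 0,"z": -0.1,"twist": 0,"jaw": 6},{"x": 0,"y": 0,"z": -0.2,"twist": 0,"jaw": 6},{"x": 0,"y": 0,"z": -0.2,"twist": 0,"jaw": 6}]}}

```text
clock: 6.7
eef_pos: [0.5785, -0.2051, 0.06]
tool_rot: [-0.047, 0.706, 0.047, 0.705]
ft_force: [-0.4, -0.2, 0.4]
grip_width: 0.0599
```

{"api": "step_arm", "payload": {"series": [{"x": 0,"y": 0,"z": -0.1,"twist": 0,"jaw": 6},{"x": 0,"y": 0,"z": -0.1,"twist": 0,"jaw": 6},{"x": 0,"y": 0,"z": -0.1,"twist": 0,"jaw": 6}]}}

```text
clock: 6.95
eef_pos: [0.5784, -0.2051, 0.0589]
tool_rot: [-0.047, 0.706, 0.047, 0.705]
ft_force: [0.2, 0.1, -0.7]
grip_width: 0.0599
```

{"api": "step_arm", "payload": {"series": [{"x": 0,"y": 0,"z": -0.1,"twist": 0,"jaw": 6},{"x": 0,"y": 0,"z": -0.1,"twist": 0,"jaw": 6},{"x": 0,"y": 0,"z": -0.1,"twist": 0,"jaw": 6}]}}

```text
clock: 7.2
eef_pos: [0.5786, -0.2052, 0.0581]
tool_rot: [-0.047, 0.706, 0.047, 0.705]
ft_force: [0.4, 0.0, 0.9]
grip_width: 0.0599
```

{"api": "step_arm", "payload": {"series": [{"x": 0,"y": 0,"z": -0.1,"twist": 0,"jaw": 6},{"x": 0,"y": 0,"z": -0.15,"twist": 0,"jaw": 6},{"x": 0,"y": 0,"z": -0.15,"twist": 0,"jaw": 6}]}}

```text
clock: 7.45
eef_pos: [0.5787, -0.2052, 0.0581]
tool_rot: [-0.047, 0.705, 0.047, 0.706]
ft_force: [-3.3, 1.0, 7.6]
grip_width: 0.0603
```

{"api": "step_arm", "payload": {"series": [{"x": 0,"y": 0,"z": -0.1,"twist": 0,"jaw": 6},{"x": 0,"y": 0,"z": -0.15,"twist": 0,"jaw": 6},{"x": 0,"y": 0,"z": -0.15,"twist": 0,"jaw": 6}]}}

```text
clock: 7.7
eef_pos: [0.5788, -0.2052, 0.0581]
tool_rot: [-0.047, 0.705, 0.047, 0.706]
ft_force: [-3.3, 1.7, 9.1]
grip_width: 0.06
```

{"api": "step_arm", "payload": {"series": [{"x": 0,"y": 0,"z": -0.1,"twist": 0,"jaw": 6},{"x": 0,"y": 0,"z": -0.15,"twist": 0,"jaw": 6},{"x": 0,"y": 0,"z": -0.15,"twist": 0,"jaw": 6}]}}

```text
clock: 7.95
eef_pos: [0.5788, -0.2052, 0.0581]
tool_rot: [-0.047, 0.705, 0.047, 0.706]
ft_force: [-3.2, 1.0, 8.9]
grip_width: 0.0601
```

```bash
python3 w.py 5; python3 -c "
import cv2
im=cv2.imread('pics/w5.png');cv2.imwrite('pics/w5c.png',cv2.resize(im[120:320,180:480],(780,520)))"
```

```text
[ 0.5788 -0.2052  0.0581] [-0.341  0.561  0.081  1.089 -0.     1.097] [-3.16  1.05  8.88] 7.95
```

View pics/w5c.png

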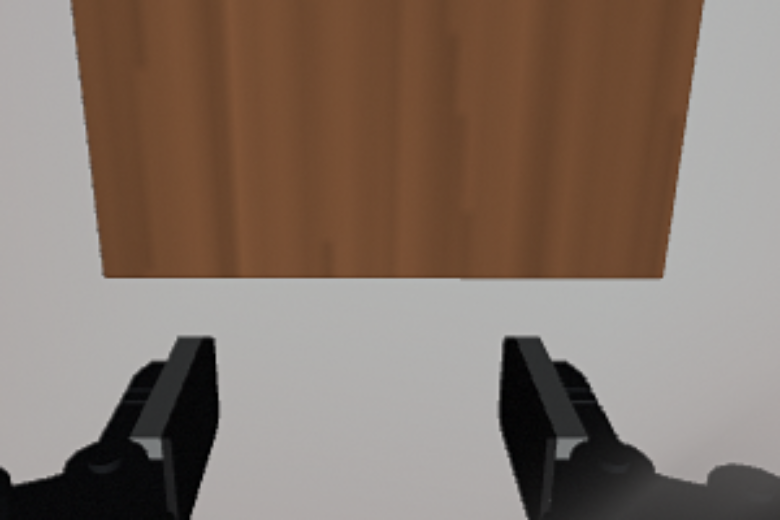

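{"api": "step_arm", "payload": {"series": [{"x": 0,"y": 0,"z": 0.1,"twist": 0,"jaw": 6},{"x": 0,"y": 0.6,"z": 0.1,"twist": 0,"jaw": 6},{"x": 0,"y": 1.2,"z": 0.1,"twist": 0,"jaw": 6},{"x": 0,"y": 1.8,"z": 0.1,"twist": 0,"jaw": 6},{"x": 0,"y": 2.4,"z": 0.1,"twist": 0,"jaw": 6},{"x": 0,"y": 3.0,"z": 0.1,"twist": 0,"jaw": 6},{"x": 0,"y": 3.6,"z": 0.1,"twist": 0,"jaw": 6},{"x": 0,"y": 4.2,"z": 0.1,"twist": 0,"jaw": 6}]}}

```text
clock: 8.67
eef_pos: [0.5786, -0.1623, 0.0588]
tool_rot: [-0.047, 0.705, 0.047, 0.706]
ft_force: [1.1, -0.9, 0.4]
grip_width: 0.0601
```

```bash
python3 w.py 6
```

```text
[ 0.5786 -0.1623  0.0588] [-0.273  0.537  0.041  1.074 -0.     1.164] [ 1.11 -0.87  0.42] 8.6667
```

View pics/w6.png

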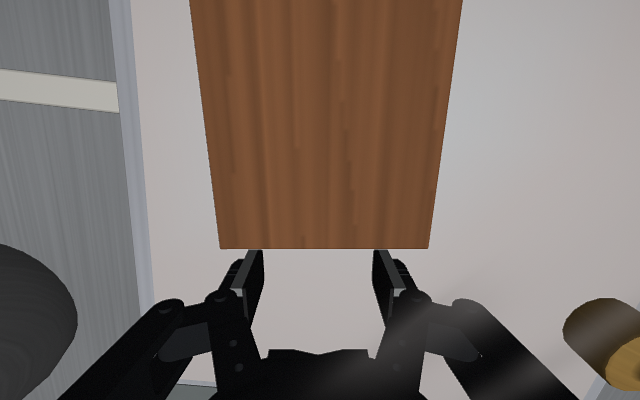

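{"api": "step_arm", "payload": {"series": [{"x": 0,"y": 0.8,"z": 0,"twist": 0,"jaw": 6},{"x": 0,"y": 1.6,"z": 0,"twist": -1,"jaw": 6},{"x": 0,"y": 2.4,"z": 0,"twist": -2,"jaw": 6},{"x": 0,"y": 3.2,"z": 0,"twist": -3,"jaw": 6},{"x": 0,"y": 4.0,"z": 0,"twist": -4,"jaw": 6},{"x": 0,"y": 4.8,"z": 0,"twist": -5,"jaw": 6},{"x": 0,"y": 5.6,"z": 0,"twist": -6,"jaw": 6},{"x": 0,"y": 6.4,"z": 0,"twist": -6.5,"jaw": 6},{"x": 0,"y": 7.2,"z": 0,"twist": -6.5,"jaw": 6},{"x": 0,"y": 8,"z": 0,"twist": -6.5,"jaw": 6}]}}

```text
clock: 9.55
eef_pos: [0.5785, -0.0803, 0.0588]
tool_rot: [-0.007, 0.707, 0.008, 0.707]
ft_force: [-0.6, -0.6, 0.5]
grip_width: 0.06
```

```bash
python3 w.py 7; python3 -c "
from h import *
im,d=bot.camera('top');cv2.imwrite('pics/t7.png',im[100:260,260:480,::-1].repeat(3,0).repeat(3,1))"
```

```text
[ 0.5785 -0.0803  0.0588] [-1.380e-01  5.070e-01 -1.000e-02  1.053e+00  1.000e-03  1.411e+00] [-0.57 -0.63  0.52] 9.55
```

View pics/w7.png

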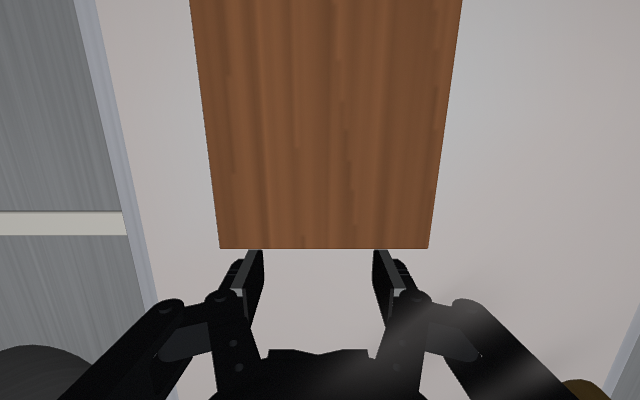

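View pics/t7.png

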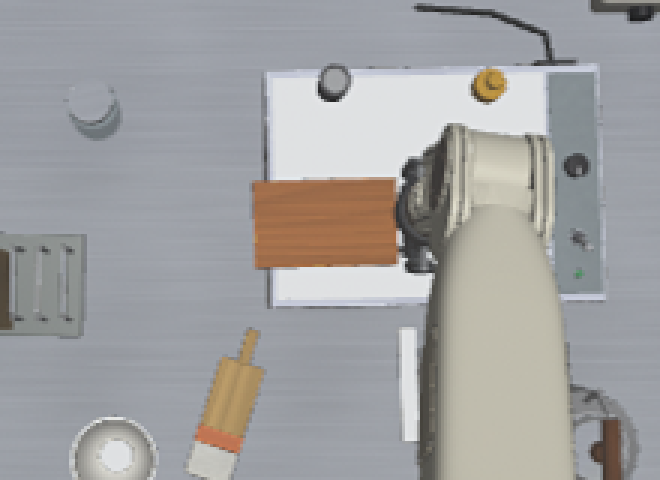

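```bash
python3 -c "
from h import *
import json
o=json.load(open('pics/w7.json'))
print(onplane('wrist',[[220,248.5],[429,248.5]],.0875+.0025,o))
import numpy as np
im=cv2.imread('pics/w7.png')
"
```

```text
[[ 0.52649722 -0.07041686  0.09      ]
 [ 0.63590827 -0.06819944  0.09      ]]
```

{"api": "step_arm", "payload": {"series": [{"x": 0,"y": 0.6,"z": 0,"twist": 0,"jaw": 6},{"x": 0,"y": 1.2,"z": 0,"twist": 0,"jaw": 6},{"x": 0,"y": 1.8,"z": 0,"twist": 0,"jaw": 6},{"x": 0,"y": 2.4,"z": 0,"twist": 0,"jaw": 6},{"x": 0,"y": 3.0,"z": 0,"twist": 0,"jaw": 6},{"x": 0,"y": 3.6,"z": 0,"twist": 0,"jaw": 6},{"x": 0,"y": 4.2,"z": 0,"twist": 0,"jaw": 6},{"x": 0,"y": 4.8,"z": 0,"twist": 0,"jaw": 6},{"x": 0,"y": 5.4,"z": 0,"twist": 0,"jaw": 6},{"x": 0,"y": 5.4,"z": 0,"twist": 0,"jaw": 6}]}}

```text
clock: 10.48
eef_pos: [0.5785, -0.024, 0.0588]
tool_rot: [-0.008, 0.707, 0.009, 0.707]
ft_force: [0.1, 0.0, 0.3]
grip_width: 0.0598
```

```bash
python3 w.py 8; python3 -c "
from h import *
im,d=bot.camera('top');cv2.imwrite('pics/t8.png',im[:,:,::-1]);P=cloud('top',d)
hsv=cv2.cvtColor(im[:,:,::-1].copy(),cv2.COLOR_BGR2HSV)
X,Y,Z=np.moveaxis(P,-1,0)
m=(Z>.075)&(Z<.105)&(X>.5)&(X<.65)&(Y>0)&(Y<.25)&(hsv[...,0]<18)&(hsv[...,1]>90)
c=max(cv2.findContours(m.astype(np.uint8),0,1)[0],key=cv2.contourArea)
q=onplane('top',c[:,0].astype(float),.09);print(np.round(q.min(0),4),np.round(q.max(0),4))
import json
o=json.load(open('pics/w8.json'));print(onplane('wrist',[[220,248.5],[429,248.5]],.09,o).round(4).tolist())
"
```

```text
[ 0.5785 -0.024   0.0588] [-0.043  0.498 -0.025  1.047  0.002  1.504] [0.11 0.03 0.32] 10.4833
[5.218e-01 3.000e-04 9.000e-02] [0.631 0.166 0.09 ]
[[0.5265, -0.0144, 0.09], [0.6359, -0.0118, 0.09]]
```

View pics/w8.png

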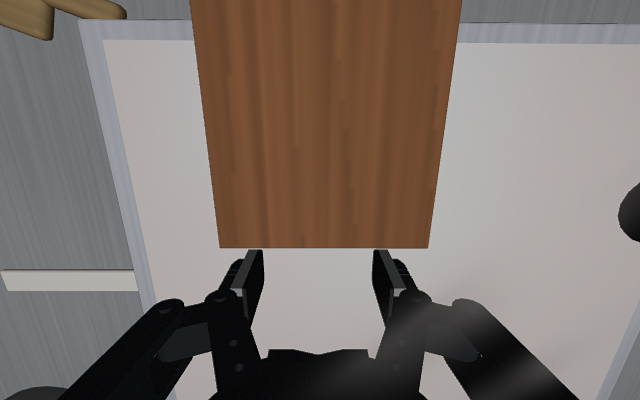

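```bash
python3 -c "
from h import *
import json
o=json.load(open('pics/w8.json'));im=cv2.imread('pics/w8.png')
for u in (110,150,180,480,520,600):
    g=im[5:60,u].astype(int).mean(1);print(u,g[:40].round().astype(int).tolist())
print(onplane('wrist',[[110,20],[180,20],[480,23],[600,24]],.085,o).round(4).tolist())
"
```

```text
110 [95, 96, 98, 98, 96, 95, 93, 91, 90, 93, 95, 98, 98, 98, 117, 141, 153, 153, 153, 152, 153, 153, 154, 154, 154, 154, 155, 154, 155, 155, 154, 154, 153, 153, 156, 169, 168, 169, 169, 168]
150 [117, 116, 117, 116, 118, 116, 117, 117, 117, 117, 118, 117, 118, 119, 77, 133, 149, 149, 149, 149, 149, 150, 150, 150, 149, 149, 149, 150, 150, 151, 151, 151, 151, 151, 150, 172, 172, 171, 172, 172]
180 [115, 116, 117, 116, 116, 117, 116, 116, 116, 117, 117, 117, 118, 119, 83, 137, 139, 144, 143, 145, 144, 145, 144, 145, 145, 145, 145, 146, 146, 147, 147, 147, 146, 147, 145, 167, 175, 174, 175, 175]
480 [110, 110, 111, 110, 111, 110, 110, 110, 111, 111, 111, 111, 111, 112, 112, 112, 113, 71, 128, 147, 147, 147, 147, 149, 148, 149, 149, 150, 150, 152, 150, 151, 151, 152, 152, 152, 152, 150, 177, 177]
520 [113, 112, 113, 113, 113, 112, 113, 113, 114, 113, 114, 114, 114, 114, 115, 115, 115, 114, 135, 142, 150, 152, 151, 151, 152, 151, 151, 151, 151, 151, 150, 150, 150, 149, 149, 149, 149, 146, 168, 174]
600 [112, 113, 114, 113, 113, 114, 115, 115, 114, 114, 114, 114, 115, 115, 115, 114, 114, 115, 86, 125, 142, 144, 143, 143, 143, 142, 142, 141, 142, 142, 142, 142, 142, 143, 142, 143, 143, 143, 142, 168]
[[0.4875, 0.0898, 0.085], [0.517, 0.0905, 0.085], [0.6438, 0.0925, 0.085], [0.6948, 0.0933, 0.085]]
```

{"api": "step_arm", "payload": {"series": [{"x": 0,"y": 0.3,"z": 0,"twist": 0,"jaw": 6},{"x": 0,"y": 0.6,"z": 0,"twist": 0,"jaw": 6},{"x": 0,"y": 0.9,"z": 0,"twist": 0,"jaw": 6},{"x": 0,"y": 0.9,"z": 0,"twist": 0,"jaw": 6},{"x": 0,"y": 0.9,"z": 0,"twist": 0,"jaw": 6}]}}

```text
clock: 11.0
eef_pos: [0.5785, -0.0157, 0.0588]
tool_rot: [-0.008, 0.707, 0.009, 0.707]
ft_force: [0.3, -0.4, -0.6]
grip_width: 0.0598
```

```bash
python3 w.py 9; python3 -c "
from h import *
import json
im=cv2.imread('pics/w9.png')
print([np.argmax(np.abs(np.diff(im[200:280,u].astype(int).sum(1)))) +200 for u in (230,300,340,420)])
o=json.load(open('pics/w9.json'));print(onplane('wrist',[[220,248.5],[429,248.5]],.09,o).round(4).tolist())
"
```

```text
[ 0.5785 -0.0157  0.0588] [-0.028  0.497 -0.026  1.047  0.002  1.519] [ 0.25 -0.38 -0.64] 11.0
[np.int64(265), np.int64(248), np.int64(248), np.int64(248)]
[[0.5265, -0.006, 0.09], [0.6359, -0.0035, 0.09]]
```

{"api": "step_arm", "payload": {"series": [{"x": 0,"y": -1.5,"z": 0,"twist": 0,"jaw": 6},{"x": 0,"y": -3,"z": 1,"twist": 0,"jaw": 6},{"x": 0,"y": -3,"z": 4,"twist": 0,"jaw": 7},{"x": 0,"y": -3,"z": 8,"twist": 5,"jaw": 8},{"x": 0,"y": -3,"z": 12,"twist": 12,"jaw": 8.5},{"x": 0,"y": -1,"z": 15,"twist": 19,"jaw": 8.5},{"x": 0,"y": 2,"z": 16,"twist": 26,"jaw": 8.5},{"x": 0,"y": 5,"z": 16,"twist": 33,"jaw": 8.5},{"x": 0,"y": 8,"z": 16,"twist": 40,"jaw": 8.5},{"x": 0,"y": 11,"z": 16,"twist": 47,"jaw": 8.5}]}}

```text
clock: 11.88
eef_pos: [0.5786, 0.0953, 0.2195]
tool_rot: [-0.291, 0.644, 0.292, 0.645]
ft_force: [0.2, 0.6, 0.6]
grip_width: 0.0848
```

{"api": "step_arm", "payload": {"series": [{"x": 0,"y": 3,"z": 0,"twist": 7,"jaw": 8.5},{"x": 0,"y": 6,"z": 0,"twist": 14,"jaw": 8.5},{"x": 0,"y": 9,"z": 0,"twist": 21,"jaw": 8.5},{"x": 0,"y": 11,"z": 0,"twist": 28,"jaw": 8.5},{"x": 0,"y": 12,"z": -3,"twist": 35,"jaw": 8.5},{"x": 0,"y": 12,"z": -6,"twist": 42,"jaw": 8.5},{"x": 0,"y": 12,"z": -8,"twist": 42,"jaw": 8.5},{"x": 0,"y": 12,"z": -8,"twist": 42,"jaw": 8.5}]}}

```text
clock: 12.55
eef_pos: [0.575, 0.2145, 0.1339]
tool_rot: [-0.501, 0.5, 0.505, 0.494]
ft_force: [-0.9, 0.6, -0.3]
grip_width: 0.0852
```

```bash
python3 w.py 10; python3 -c "
from h import *
im,d=bot.camera('side');cv2.imwrite('pics/s10.png',im[:,:,::-1]);cv2.imwrite('pics/s10c.png',cv2.resize(im[120:320,260:460,::-1],(600,600)))
P=np.load('pics/w10P.npy');g=cv2.imread('pics/w10.png').max(2)
for a,b in ((180,290),(360,470)):
    m=np.zeros(g.shape,bool);m[230:310,a:b]=1;m&=g<60
    q=P[m];i=np.argsort(q[:,2]);print(q[i][:6].round(4).tolist())
"
```

```text
[0.575  0.2145 0.1339] [0.356 0.514 0.209 1.277 0.002 0.344] [-0.87  0.59 -0.31] 12.55
[[0.6558, 0.0924, 0.0561], [0.6541, 0.0944, 0.0604], [0.6526, 0.0945, 0.0626], [0.6514, 0.0948, 0.0628], [0.6535, 0.0945, 0.0629], [0.6554, 0.0926, 0.0634]]
[[0.6974, 0.3689, -0.0012], [0.5802, 0.2566, 0.1681], [0.5734, 0.2565, 0.1683], [0.5675, 0.2564, 0.1684], [0.5787, 0.2564, 0.1686], [0.5691, 0.2565, 0.1686]]
```

View pics/w10.png

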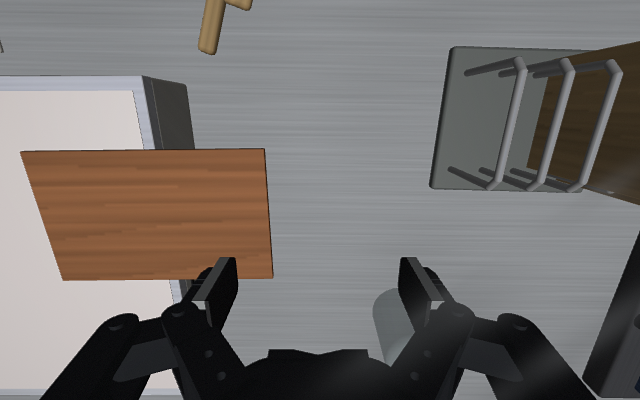

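View pics/s10c.png

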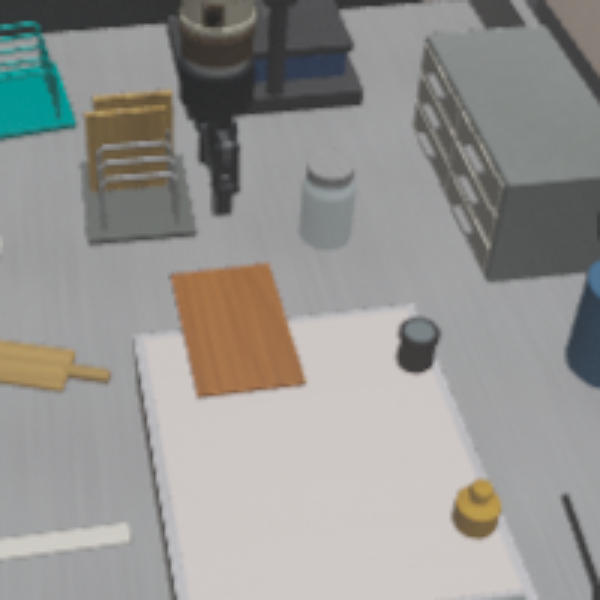

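{"api": "step_arm", "payload": {"series": [{"x": 0.2,"y": -0.3,"z": -2,"twist": 0,"jaw": 8.5},{"x": 0.4,"y": -0.5,"z": -4,"twist": 0,"jaw": 8.5},{"x": 0.4,"y": -0.5,"z": -6,"twist": 0,"jaw": 8.5},{"x": 0.4,"y": -0.5,"z": -7,"twist": 0,"jaw": 8.5},{"x": 0.4,"y": -0.5,"z": -7,"twist": 0,"jaw": 8.5},{"x": 0.4,"y": -0.5,"z": -7,"twist": 0,"jaw": 8.5}]}}

```text
clock: 13.15
eef_pos: [0.5829, 0.2102, 0.0704]
tool_rot: [-0.502, 0.497, 0.504, 0.498]
ft_force: [0.3, -0.4, 0.3]
grip_width: 0.0846
```

```bash
python3 w.py 11; python3 -c "
from h import *
im,d=bot.camera('side');cv2.imwrite('pics/s11c.png',cv2.resize(im[160:280,280:430,::-1],(750,600)))
"
```

```text
[0.5829 0.2102 0.0704] [0.345 0.562 0.119 1.128 0.002 0.334] [ 0.34 -0.38  0.27] 13.15
```

View pics/w11.png

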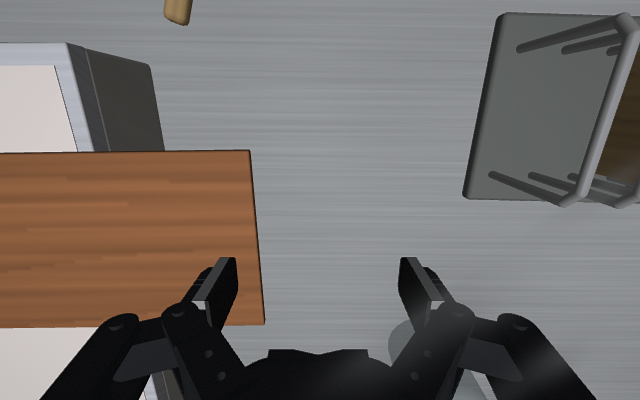

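View pics/s11c.png

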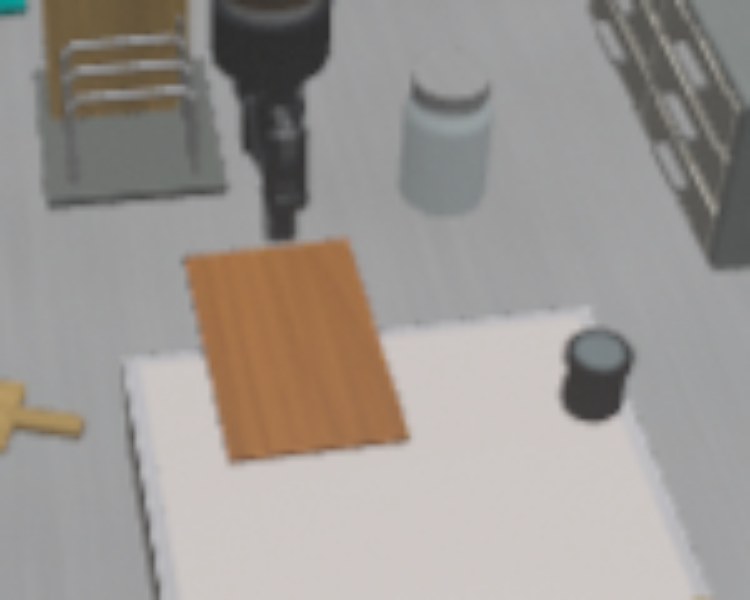

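{"api": "step_arm", "payload": {"series": [{"x": -0.2,"y": 0,"z": -1,"twist": 0,"jaw": 8.5},{"x": -0.2,"y": 0,"z": -1.6,"twist": 0,"jaw": 8.5},{"x": -0.2,"y": 0,"z": -2.2,"twist": 0,"jaw": 8.5},{"x": -0.2,"y": -0.2,"z": -3.2,"twist": 0,"jaw": 8.5},{"x": -0.2,"y": -0.5,"z": -4.1,"twist": 0,"jaw": 8.5},{"x": -0.2,"y": -0.8,"z": -4.9,"twist": 0,"jaw": 8.5},{"x": -0.2,"y": -0.8,"z": -4.9,"twist": 0,"jaw": 8.5}]}}

```text
clock: 13.83
eef_pos: [0.5796, 0.2011, 0.0194]
tool_rot: [-0.501, 0.498, 0.504, 0.497]
ft_force: [-1.1, 0.3, 0.7]
grip_width: 0.0847
```

```bash
python3 w.py 12; python3 -c "
from h import *
im,d=bot.camera('side');cv2.imwrite('pics/s12c.png',cv2.resize(im[160:280,280:430,::-1],(750,600)))
"
```

```text
[0.5796 0.2011 0.0194] [0.333 0.602 0.042 1.014 0.002 0.323] [-1.09  0.28  0.69] 13.8333
```

View pics/w12.png

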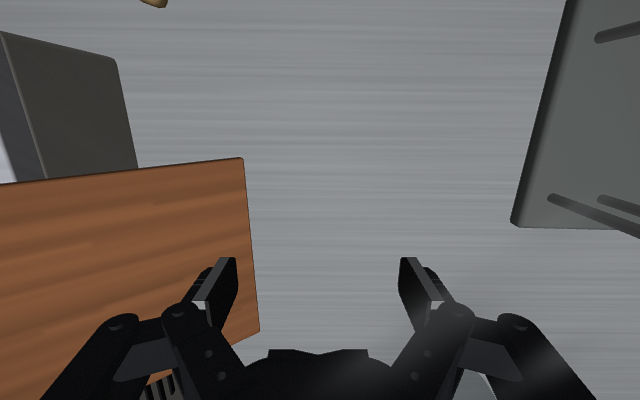

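View pics/s12c.png

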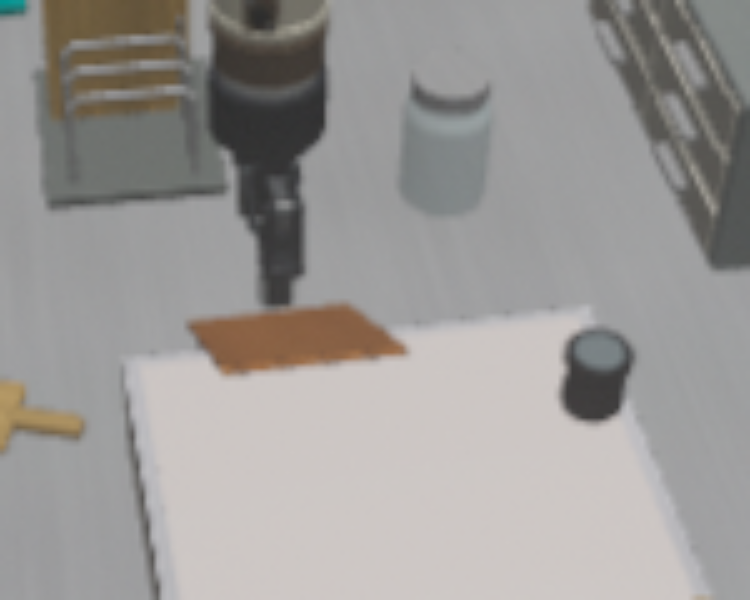

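```bash
cat > pl.py <<'E'
from h import *
import sys
t=sys.argv[1]
P=np.load(f'pics/w{t}P.npy');im=cv2.imread(f'pics/w{t}.png');hsv=cv2.cvtColor(im,cv2.COLOR_BGR2HSV)
X,Y,Z=np.moveaxis(P,-1,0)
m=(hsv[...,0]<18)&(hsv[...,1]>90)&(hsv[...,2]>40)&(Y<.3)&(X>.45)
m=cv2.erode(m.astype(np.uint8),np.ones((5,5)))>0
q=P[m];q=q[~np.isnan(q).any(1)];c=q.mean(0);n=np.linalg.svd(q-c,full_matrices=False)[2][2];n*=np.sign(n[2]+1e-9)
print('n',n.round(3),'tilt deg',np.degrees(np.arccos(n[2])).round(1),'ymax pts',np.nanpercentile(q,[0,50,100],axis=0).round(3).tolist())
E
python3 pl.py 12
```

```text
n [-0.008  0.574  0.819] tilt deg 35.0 ymax pts [[0.522, 0.074, 0.041], [0.557, 0.11, 0.078], [0.632, 0.163, 0.103]]
```

{"api": "step_arm", "payload": {"series": [{"x": 0,"y": -0.4,"z": -0.7,"twist": 0,"jaw": 8.5},{"x": 0,"y": -0.8,"z": -1.3,"twist": 0,"jaw": 8.5},{"x": 0,"y": -1.1,"z": -1.6,"twist": 0,"jaw": 8.5},{"x": 0,"y": -1.4,"z": -1.9,"twist": 0,"jaw": 8.5},{"x": 0,"y": -1.8,"z": -2.2,"twist": 0,"jaw": 8.5},{"x": 0,"y": -2.1,"z": -2.5,"twist": 0,"jaw": 8.5},{"x": 0,"y": -2.1,"z": -2.5,"twist": 0,"jaw": 8.5}]}}

```text
clock: 14.52
eef_pos: [0.5813, 0.1913, 0.0054]
tool_rot: [-0.499, 0.49, 0.508, 0.502]
ft_force: [-18.7, 22.6, 41.3]
grip_width: 0.0852
```

```bash
python3 w.py 13; python3 pl.py 13; python3 -c "
from h import *
im,d=bot.camera('side');cv2.imwrite('pics/s13c.png',cv2.resize(im[160:280,280:430,::-1],(750,600)))
"
```

```text
[0.5813 0.1913 0.0054] [0.307 0.605 0.005 0.961 0.02  0.293] [-18.65  22.61  41.25] 14.5167
n [-0.01   0.72   0.694] tilt deg 46.1 ymax pts [[0.523, 0.083, 0.003], [0.555, 0.114, 0.068], [0.632, 0.176, 0.1]]
```

View pics/w13.png

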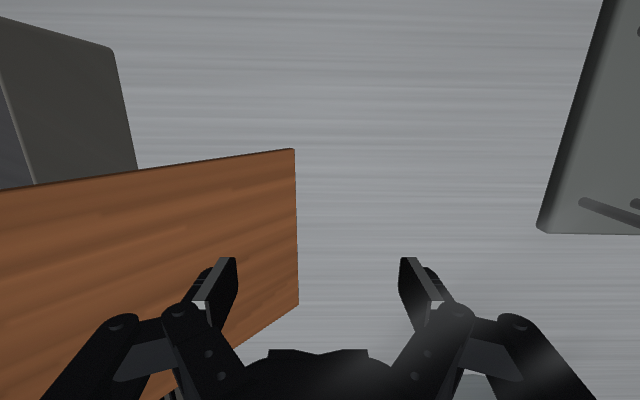

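View pics/s13c.png

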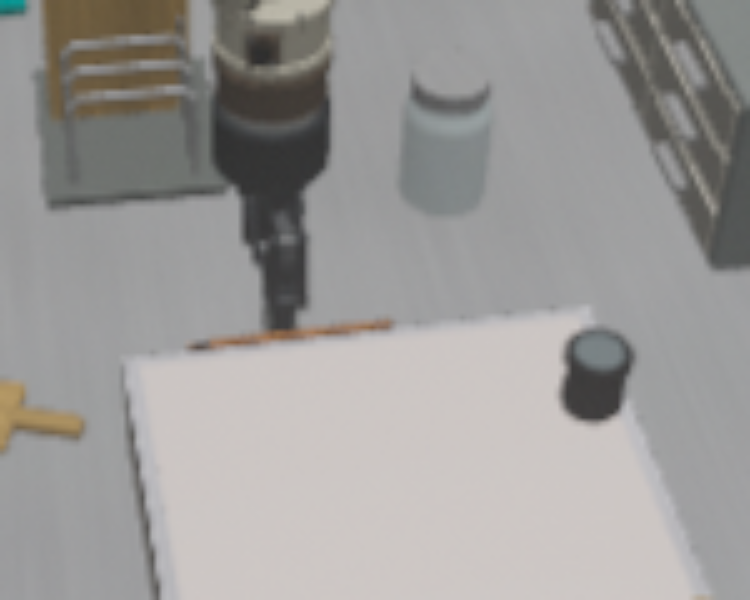

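{"api": "step_arm", "payload": {"series": [{"x": 0,"y": 0.6,"z": 0.4,"twist": 0,"jaw": 8.5},{"x": 0,"y": 2,"z": 0.4,"twist": 0,"jaw": 8.5},{"x": 0,"y": 3.5,"z": 0.2,"twist": 0,"jaw": 8.5},{"x": 0,"y": 5,"z": 0,"twist": 0,"jaw": 8.5},{"x": 0,"y": 5,"z": 0,"twist": 0,"jaw": 8.5}]}}

```text
clock: 15.03
eef_pos: [0.5802, 0.2439, 0.0033]
tool_rot: [-0.5, 0.49, 0.509, 0.501]
ft_force: [1.0, 0.2, 0.5]
grip_width: 0.0848
```

```bash
python3 w.py 14; python3 pl.py 14
```

```text
[0.5802 0.2439 0.0033] [0.388 0.637 0.059 0.984 0.019 0.37 ] [0.96 0.25 0.45] 15.0333
n [-0.011  0.72   0.694] tilt deg 46.1 ymax pts [[0.522, 0.106, 0.003], [0.565, 0.134, 0.048], [0.628, 0.176, 0.078]]
```

View pics/w14.png

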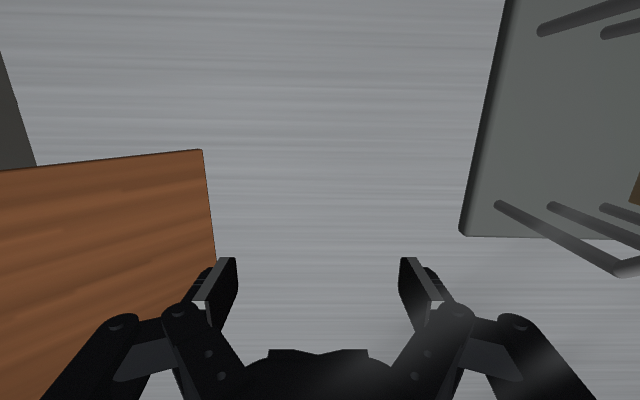

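{"api": "step_arm", "payload": {"series": [{"x": 0,"y": 0,"z": -1.5,"twist": 0,"jaw": 8.5},{"x": 0,"y": 0,"z": -2.9,"twist": 0,"jaw": 8.5},{"x": 0,"y": 0,"z": -2.9,"twist": 0,"jaw": 8.5},{"x": 0,"y": -0.8,"z": -2.9,"twist": 0,"jaw": 8.5},{"x": 0,"y": -1.6,"z": -2.9,"twist": 0,"jaw": 8.5},{"x": 0,"y": -2.2,"z": -2.9,"twist": 0,"jaw": 8.5},{"x": 0,"y": -2.8,"z": -2.9,"twist": 0,"jaw": 8.5},{"x": 0,"y": -3.4,"z": -2.9,"twist": 0,"jaw": 8.5},{"x": 0,"y": -4,"z": -2.9,"twist": 0,"jaw": 8.5}]}}

```text
clock: 15.83
eef_pos: [0.5811, 0.2027, -0.0245]
tool_rot: [-0.5, 0.489, 0.509, 0.502]
ft_force: [0.2, 4.9, 3.0]
grip_width: 0.0852
```

```bash
python3 w.py 15; python3 pl.py 15
```

```text
[ 0.5811  0.2027 -0.0245] [ 0.325  0.645 -0.012  0.904  0.02   0.308] [0.25 4.86 2.98] 15.8333
n [-0.012  0.816  0.578] tilt deg 54.7 ymax pts [[0.522, 0.103, 0.003], [0.551, 0.122, 0.05], [0.631, 0.156, 0.076]]
```

View pics/w15.png

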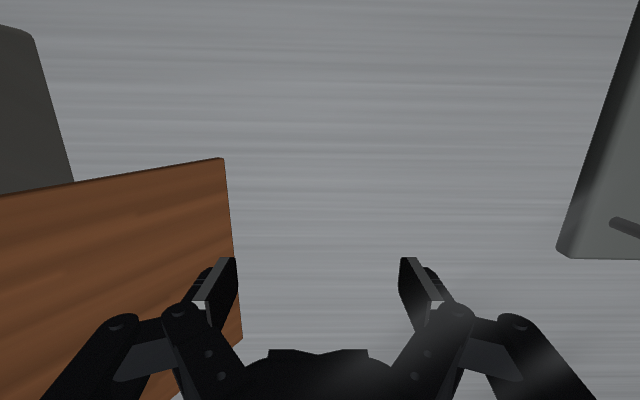

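{"api": "step_arm", "payload": {"series": [{"x": 0,"y": -0.6,"z": -0.2,"twist": 0,"jaw": 8.5},{"x": 0,"y": -1.2,"z": -0.2,"twist": 0,"jaw": 8.5},{"x": 0,"y": -1.8,"z": -0.2,"twist": 0,"jaw": 8.5},{"x": 0,"y": -2.4,"z": -0.2,"twist": 0,"jaw": 8.5},{"x": 0,"y": -2.4,"z": -0.2,"twist": 0,"jaw": 8.5}]}}

```text
clock: 16.3
eef_pos: [0.5832, 0.1885, -0.0227]
tool_rot: [-0.498, 0.482, 0.514, 0.506]
ft_force: [-3.1, 30.0, 6.8]
grip_width: 0.0847
```

```bash
python3 w.py 16; python3 pl.py 16;python3 -c "
from h import *
im,d=bot.camera('side');cv2.imwrite('pics/s16c.png',cv2.resize(im[130:280,260:430,::-1],(680,600)))
"
```

```text
[ 0.5832  0.1885 -0.0227] [ 0.293  0.632 -0.032  0.888  0.037  0.27 ] [-3.14 29.96  6.77] 16.3
n [-0.012  0.893  0.449] tilt deg 63.3 ymax pts [[0.524, 0.097, 0.003], [0.551, 0.111, 0.056], [0.633, 0.139, 0.083]]
```

View pics/s16c.png

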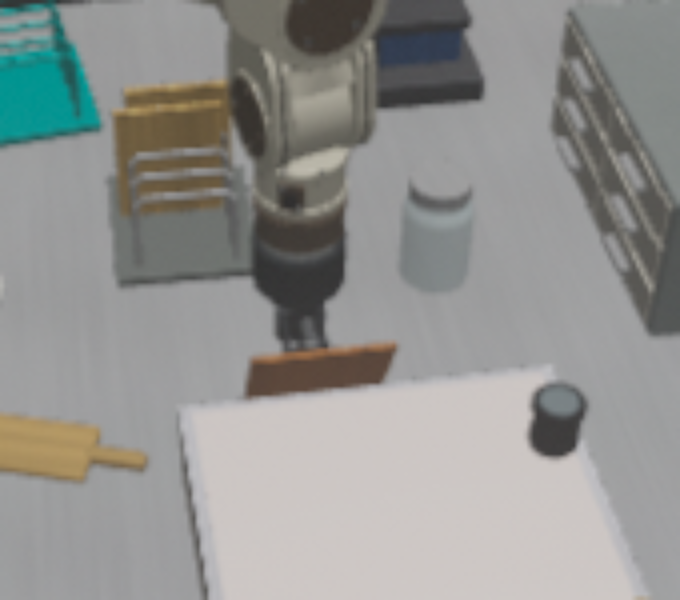

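{"api": "step_arm", "payload": {"series": [{"x": 0,"y": 1,"z": 0,"twist": 0,"jaw": 8.5},{"x": 0,"y": 2,"z": 0.5,"twist": 0,"jaw": 8.5},{"x": 0,"y": 2.5,"z": 3,"twist": 0,"jaw": 8.5},{"x": 0,"y": 2.5,"z": 7,"twist": 0,"jaw": 8.5},{"x": 0,"y": 2.5,"z": 11,"twist": 0,"jaw": 8.5},{"x": 0,"y": 2.5,"z": 15,"twist": 0,"jaw": 8.5},{"x": 0,"y": 2.5,"z": 19,"twist": 0,"jaw": 8.5},{"x": 0,"y": 2.5,"z": 23,"twist": 0,"jaw": 8.5},{"x": 0,"y": 2.5,"z": 25,"twist": 0,"jaw": 8.5},{"x": 0,"y": 2.5,"z": 25,"twist": 0,"jaw": 8.5}]}}

```text
clock: 17.23
eef_pos: [0.5861, 0.2131, 0.2342]
tool_rot: [-0.5, 0.479, 0.511, 0.509]
ft_force: [0.7, 0.5, 0.5]
grip_width: 0.0851
```

```bash
python3 w.py 17; python3 pl.py 17;python3 -c "
from h import *
im,d=bot.camera('side');cv2.imwrite('pics/s17c.png',cv2.resize(im[130:280,260:430,::-1],(680,600)))
"
```

```text
[0.5861 0.2131 0.2342] [0.332 0.461 0.384 1.463 0.032 0.309] [0.67 0.49 0.48] 17.2333
n [-0.013  0.894  0.448] tilt deg 63.4 ymax pts [[0.527, 0.056, 0.006], [0.575, 0.083, 0.113], [0.632, 0.137, 0.164]]
```

View pics/w17.png

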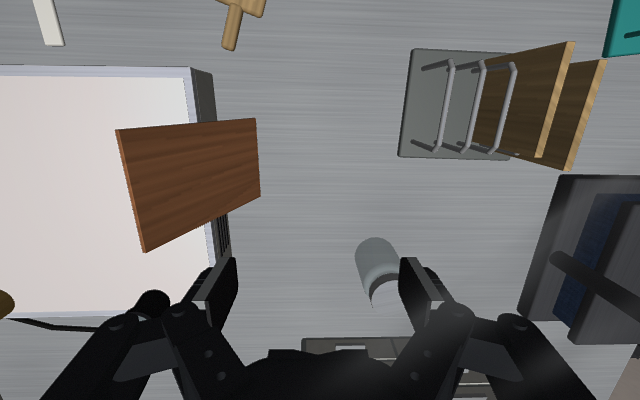

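View pics/s17c.png

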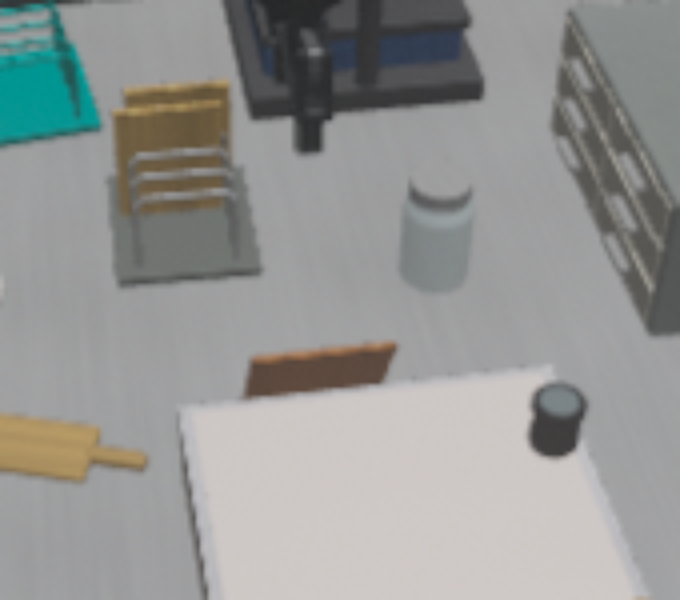

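{"api": "step_arm", "payload": {"series": [{"x": -0.2,"y": -3,"z": 0,"twist": 0,"jaw": 8.5},{"x": -0.4,"y": -6,"z": 0,"twist": 0,"jaw": 8.5},{"x": -0.6,"y": -9,"z": 0,"twist": 0,"jaw": 8.5},{"x": -0.7,"y": -11.5,"z": 0,"twist": 0,"jaw": 8.5},{"x": -0.7,"y": -12.5,"z": 0,"twist": 0,"jaw": 8.5},{"x": -0.7,"y": -12.5,"z": -3,"twist": 0,"jaw": 8.5},{"x": -0.7,"y": -12.5,"z": -5,"twist": 0,"jaw": 8.5},{"x": -0.7,"y": -12.5,"z": -5,"twist": 0,"jaw": 8.5}]}}

```text
clock: 18.0
eef_pos: [0.5723, 0.0864, 0.1712]
tool_rot: [-0.496, 0.486, 0.515, 0.503]
ft_force: [0.2, 0.7, -1.2]
grip_width: 0.0852
```

```bash
python3 w.py 18; python3 pl.py 18; python3 -c "
from h import *
P=np.load('pics/w18P.npy');g=cv2.imread('pics/w18.png').max(2)
for a,b in ((190,240),(398,445)):
    m=np.zeros(g.shape,bool);m[255:300,a:b]=1;m&=g<60
    q=P[m];q=q[q[:,2]>.12];i=np.argsort(q[:,2]);print(q[i][:3].round(4).tolist())"
```

```text
[0.5723 0.0864 0.1712] [0.13  0.413 0.148 1.304 0.036 0.107] [ 0.22  0.67 -1.22] 18.0
n [-0.013  0.893  0.45 ] tilt deg 63.3 ymax pts [[0.526, 0.055, 0.009], [0.572, 0.079, 0.121], [0.632, 0.135, 0.164]]
[[0.5725, 0.0416, 0.204], [0.5712, 0.0417, 0.2042], [0.5767, 0.0419, 0.2042]]
[[0.5689, 0.127, 0.2071], [0.5748, 0.1271, 0.2073], [0.5692, 0.1269, 0.2074]]
```

View pics/w18.png

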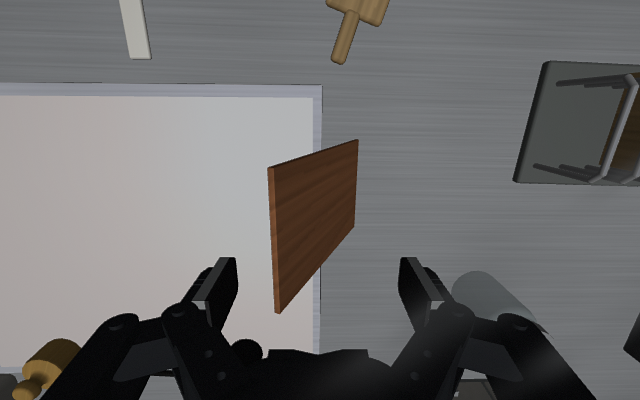

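{"api": "step_arm", "payload": {"series": [{"x": 0.3,"y": 0,"z": -2,"twist": 0,"jaw": 8.5},{"x": 0.6,"y": 0,"z": -4,"twist": 0,"jaw": 8.5},{"x": 0.6,"y": 0,"z": -6,"twist": 0,"jaw": 8.5},{"x": 0.6,"y": 0,"z": -6.2,"twist": 0,"jaw": 8.5},{"x": 0.6,"y": 0,"z": -6.2,"twist": 0,"jaw": 8.5}]}}

```text
clock: 18.47
eef_pos: [0.5786, 0.0872, 0.111]
tool_rot: [-0.496, 0.486, 0.515, 0.502]
ft_force: [-0.1, 0.2, -0.3]
grip_width: 0.0848
```

```bash
python3 w.py 19; python3 pl.py 19
```

```text
[0.5786 0.0872 0.111 ] [0.129 0.463 0.065 1.17  0.036 0.106] [-0.07  0.19 -0.34] 18.4667
n [-0.013  0.893  0.451] tilt deg 63.2 ymax pts [[0.526, 0.055, 0.009], [0.569, 0.076, 0.128], [0.631, 0.135, 0.165]]
```

View pics/w19.png

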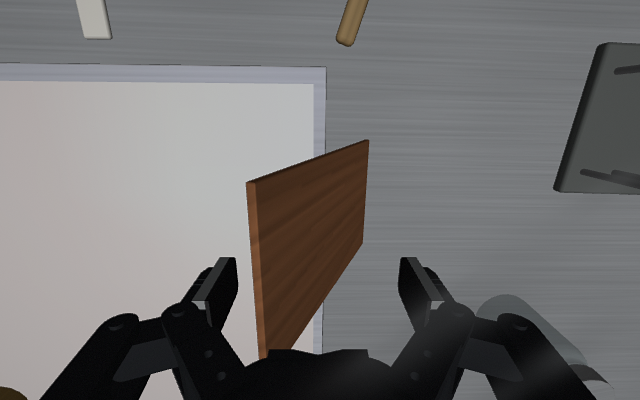

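{"api": "step_arm", "payload": {"series": [{"x": 0,"y": 0,"z": 0,"twist": 0,"jaw": 7},{"x": 0,"y": 0,"z": 0,"twist": 0,"jaw": 5},{"x": 0,"y": 0,"z": 0.2,"twist": 0,"jaw": 4},{"x": 0,"y": 0,"z": 0.2,"twist": 0,"jaw": 3},{"x": 0,"y": 0,"z": 0.2,"twist": 0,"jaw": 3},{"x": 0,"y": 0,"z": 0.2,"twist": 0,"jaw": 3}]}}

```text
clock: 19.02
eef_pos: [0.5799, 0.0873, 0.1149]
tool_rot: [-0.497, 0.485, 0.514, 0.504]
ft_force: [0.2, -0.1, 0.5]
grip_width: 0.0298
```

```bash
python3 w.py 20; python3 pl.py 20
```

```text
[0.5799 0.0873 0.1149] [0.129 0.46  0.07  1.175 0.036 0.106] [ 0.24 -0.13  0.51] 19.0167
n [-0.014  0.931  0.366] tilt deg 68.5 ymax pts [[0.525, 0.07, 0.014], [0.566, 0.085, 0.14], [0.629, 0.134, 0.17]]
```

View pics/w20.png

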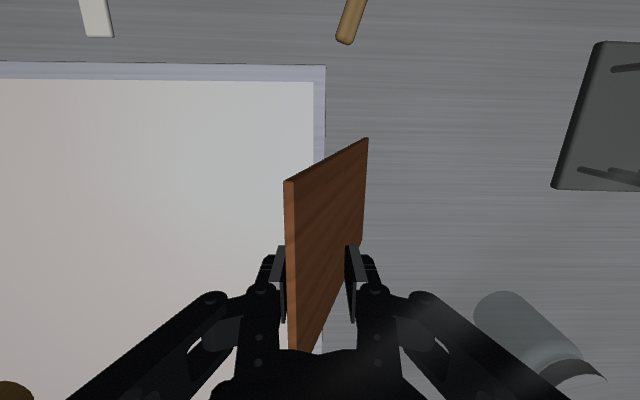

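{"api": "step_arm", "payload": {"series": [{"x": 0,"y": 0.6,"z": 0.1,"twist": 0,"jaw": 3},{"x": 0,"y": 1.2,"z": 0.3,"twist": 0,"jaw": 3},{"x": 0,"y": 1.8,"z": 0.5,"twist": 0,"jaw": 3},{"x": 0,"y": 2.4,"z": 0.6,"twist": 0,"jaw": 3},{"x": 0,"y": 3.0,"z": 0.7,"twist": 0,"jaw": 3},{"x": 0,"y": 3.6,"z": 0.8,"twist": 0,"jaw": 3},{"x": 0,"y": 4.2,"z": 0.9,"twist": 0,"jaw": 3},{"x": 0,"y": 4.6,"z": 0.9,"twist": 0,"jaw": 3},{"x": 0,"y": 4.6,"z": 0.9,"twist": 0,"jaw": 3}]}}

```text
clock: 19.82
eef_pos: [0.5798, 0.1344, 0.1237]
tool_rot: [-0.497, 0.484, 0.515, 0.503]
ft_force: [-0.2, 0.4, -0.2]
grip_width: 0.0302
```

```bash
python3 w.py 21; python3 pl.py 21
```

```text
[0.5798 0.1344 0.1237] [0.208 0.468 0.107 1.202 0.036 0.184] [-0.24  0.41 -0.19] 19.8167
n [-0.018  0.993  0.115] tilt deg 83.4 ymax pts [[0.524, 0.118, 0.051], [0.561, 0.122, 0.175], [0.608, 0.134, 0.181]]
```

View pics/w21.png

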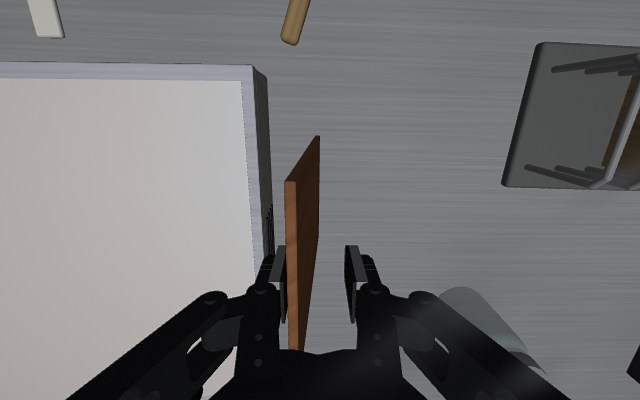

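{"api": "step_arm", "payload": {"series": [{"x": 0,"y": 0,"z": 0,"twist": 0,"jaw": 2},{"x": 0,"y": 0,"z": 0,"twist": 0,"jaw": 1},{"x": 0,"y": 0,"z": 0,"twist": 0,"jaw": 0},{"x": 0,"y": 0,"z": 0,"twist": 0,"jaw": 0},{"x": 0,"y": 0,"z": 0,"twist": 0,"jaw": 0},{"x": 0,"y": 0,"z": 0,"twist": 0,"jaw": 0},{"x": 0,"y": 0,"z": 0,"twist": 0,"jaw": 0},{"x": 0,"y": 0,"z": 0,"twist": 0,"jaw": 0}]}}

```text
clock: 20.53
eef_pos: [0.5798, 0.1336, 0.1236]
tool_rot: [-0.497, 0.485, 0.515, 0.503]
ft_force: [0.3, 0.1, 0.6]
grip_width: 0.0041
```

```bash
python3 w.py 22; python3 pl.py 22;python3 -c "
from h import *
im,d=bot.camera('side');cv2.imwrite('pics/s22c.png',cv2.resize(im[100:280,240:430,::-1],(633,600)))
"
```

```text
[0.5798 0.1336 0.1236] [0.207 0.468 0.107 1.201 0.035 0.183] [0.31 0.06 0.62] 20.5333
n [-0.024  0.999  0.029] tilt deg 88.3 ymax pts [[0.524, 0.128, 0.094], [0.555, 0.13, 0.18], [0.611, 0.133, 0.181]]
```

View pics/w22.png

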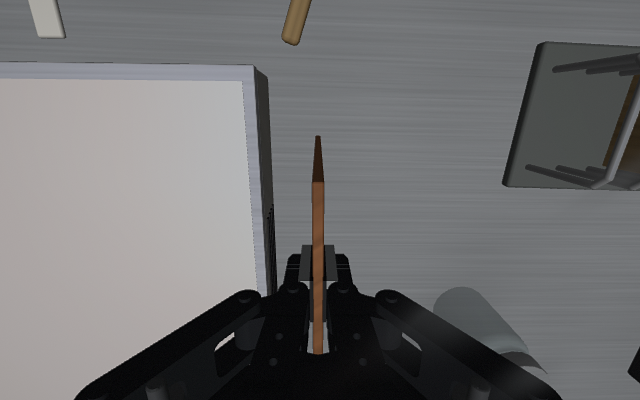

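View pics/s22c.png

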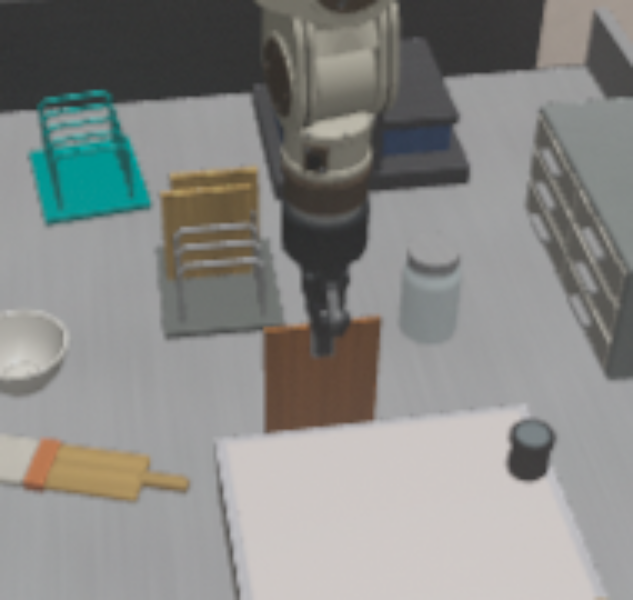

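```bash
python3 - <<'E'
from h import *
P=np.load('pics/w17P.npy');X,Y,Z=np.moveaxis(P,-1,0)
im=cv2.imread('pics/w17.png');hsv=cv2.cvtColor(im,cv2.COLOR_BGR2HSV)
r=(X>.4)&(X<.6)&(Y>.3)&(Y<.52)&(hsv[...,1]<60)
m=r&(Z>.088)&(Z<.101)
print(m.sum(),'top wires z',np.nanmax(Z[m]))
n,l,st,c=cv2.connectedComponentsWithStats(m.astype(np.uint8))
for i in range(1,n):
    if st[i,4]<15: continue
    q=P[l==i];A=np.polyfit(q[:,0],q[:,1],1)
    print(st[i,4],'x',q[:,0].min().round(4),q[:,0].max().round(4),'y mean',q[:,1].mean().round(4),'slope',A[0].round(3),'zmax',q[:,2].max().round(4), 'px',c[i].round())
b=r&(Z>.006)&(Z<.017);q=P[b];print('base',q.min(0),q.max(0),np.median(q[:,2]))
st=(X>.4)&(X<.6)&(Y>.38)&(Y<.5)&(Z>.12)&(Z<.145);q=P[st];print('stock',q.min(0),q.max(0))
E
python3 -c "
import cv2
im=cv2.imread('pics/w17.png');cv2.imwrite('pics/w17c.png',cv2.resize(im[30:180,380:620],(800,500),interpolation=2))"
```

```text
1612 top wires z 0.10075580723853053
522 x 0.4616 0.5482 y mean 0.3484 slope -0.016 zmax 0.0952 px [445. 105.]
535 x 0.4626 0.5477 y mean 0.3802 slope -0.017 zmax 0.0947 px [475. 107.]
550 x 0.4626 0.5482 y mean 0.412 slope -0.016 zmax 0.095 px [505. 107.]
base [0.43738942 0.33181716 0.00603162] [0.57438039 0.49240588 0.01689564] 0.011650651717768079
stock [0.44782571 0.42355637 0.12001031] [0.56062177 0.46796403 0.13389887]
```

View pics/w17c.png

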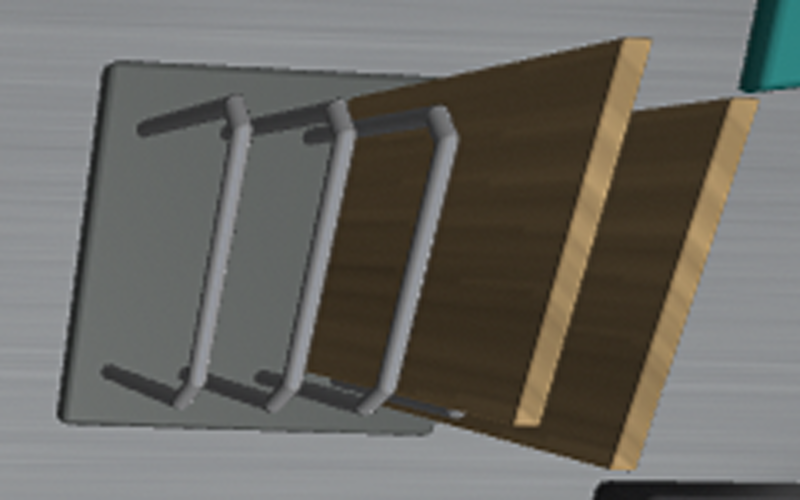

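{"api": "step_arm", "payload": {"series": [{"x": 0,"y": 0,"z": 1,"twist": 0,"jaw": 0},{"x": 0,"y": 0,"z": 3,"twist": 0,"jaw": 0},{"x": 0,"y": 0.5,"z": 5.5,"twist": 0,"jaw": 0},{"x": 0,"y": 1,"z": 8,"twist": 0,"jaw": 0},{"x": 0,"y": 2,"z": 10.5,"twist": 0,"jaw": 0},{"x": -0.5,"y": 3,"z": 13,"twist": 0,"jaw": 0},{"x": -1,"y": 5,"z": 13.5,"twist": -1,"jaw": 0},{"x": -2,"y": 7,"z": 13.5,"twist": -2,"jaw": 0},{"x": -3,"y": 9,"z": 13.5,"twist": -2.3,"jaw": 0},{"x": -4,"y": 11,"z": 13.5,"twist": -2.3,"jaw": 0}]}}

```text
clock: 21.47
eef_pos: [0.5392, 0.2445, 0.2594]
tool_rot: [-0.487, 0.494, 0.504, 0.514]
ft_force: [-0.1, 0.7, -1.8]
grip_width: 0.0045
```

```bash
python3 w.py 23; python3 pl.py 23
```

```text
[0.5392 0.2445 0.2594] [0.408 0.403 0.361 1.512 0.033 0.425] [-0.12  0.69 -1.85] 21.4667
n [0.018 0.999 0.038] tilt deg 87.8 ymax pts [[0.484, 0.24, 0.191], [0.512, 0.242, 0.315], [0.571, 0.248, 0.317]]
```

View pics/w23.png

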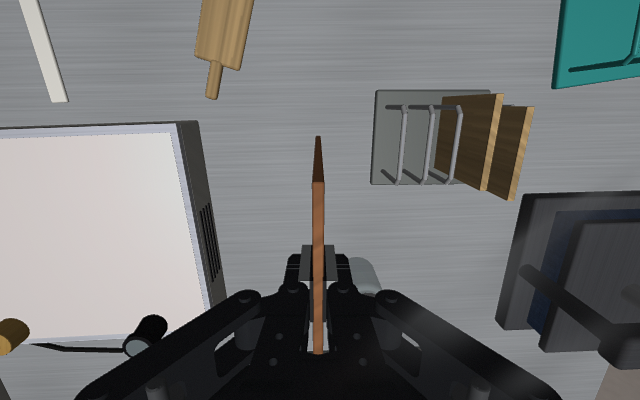

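{"api": "step_arm", "payload": {"series": [{"x": -0.7,"y": 2,"z": 0,"twist": 0,"jaw": 0},{"x": -1.4,"y": 4,"z": 0,"twist": 0,"jaw": 0},{"x": -2.1,"y": 6,"z": 0,"twist": 0,"jaw": 0},{"x": -2.8,"y": 8,"z": 0,"twist": 0,"jaw": 0},{"x": -3.4,"y": 10,"z": 0,"twist": 0,"jaw": 0},{"x": -3.4,"y": 11,"z": 0,"twist": 0,"jaw": 0},{"x": -3.4,"y": 11.7,"z": 0,"twist": 0,"jaw": 0},{"x": -3.4,"y": 11.7,"z": 0,"twist": 0,"jaw": 0},{"x": -3.4,"y": 11.7,"z": 0,"twist": 0,"jaw": 0}]}}

```text
clock: 22.27
eef_pos: [0.5034, 0.365, 0.2592]
tool_rot: [-0.487, 0.493, 0.507, 0.513]
ft_force: [-0.3, -0.2, -1.3]
grip_width: 0.0044
```

```bash
python3 w.py 24; python3 pl.py 24;sed -i 's/(Y<.3)/(Y<.39)/' pl.py; python3 pl.py 24; python3 -c "
from h import *
im,d=bot.camera('side');cv2.imwrite('pics/s24c.png',cv2.resize(im[70:220,220:400,::-1],(720,600)))
P=np.load('pics/w24P.npy');X,Y,Z=np.moveaxis(P,-1,0)
m=(X>.44)&(X<.57)&(Y>.33)&(Y<.425)&(Z>.086)&(Z<.1)
n,l,st,c=cv2.connectedComponentsWithStats(m.astype(np.uint8))
for i in range(1,n):
  if st[i,4]>15: q=P[l==i];print(st[i,4],q.min(0).round(4),q.max(0).round(4),q.mean(0).round(4))
"
```

```text
[0.5034 0.365  0.2592] [0.611 0.464 0.453 1.538 0.032 0.623] [-0.33 -0.15 -1.35] 22.2667
n [ 0.001 -0.045  0.999] tilt deg 2.6 ymax pts [[0.451, 0.36, 0.314], [0.483, 0.362, 0.315], [0.534, 0.364, 0.317]]
352 [0.4593 0.3457 0.0861] [0.5491 0.3526 0.0946] [0.5022 0.3493 0.0916]
360 [0.4599 0.3782 0.086 ] [0.5501 0.3847 0.0941] [0.5023 0.3811 0.0915]
347 [0.4604 0.4095 0.086 ] [0.551  0.4166 0.0944] [0.5028 0.4129 0.0917]pl.py:8: RuntimeWarning: Mean of empty slice.
  q=P[m];q=q[~np.isnan(q).any(1)];c=q.mean(0);n=np.linalg.svd(q-c,full_matrices=False)[2][2];n*=np.sign(n[2]+1e-9)
  ret = um.true_divide(
Traceback (most recent call last):
  File "pl.py", line 8, in <module>
    q=P[m];q=q[~np.isnan(q).any(1)];c=q.mean(0);n=np.linalg.svd(q-c,full_matrices=False)[2][2];n*=np.sign(n[2]+1e-9)
                                                  ~~~~~~~~~~~~~~~~~~~~~~~~~~~~~~~~~~~~~~~~~^^^
IndexError: index 2 is out of bounds for axis 0 with size 0
```

View pics/w24.png

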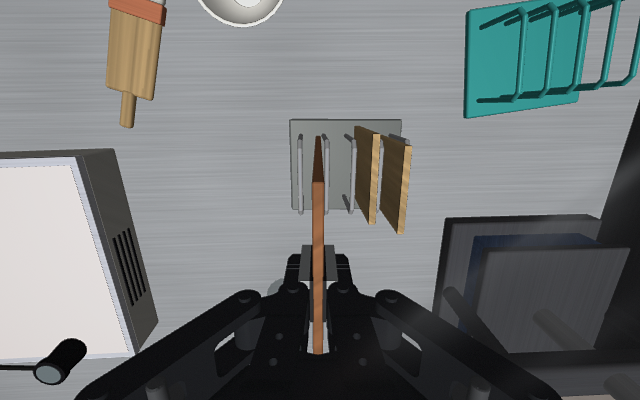

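View pics/s24c.png

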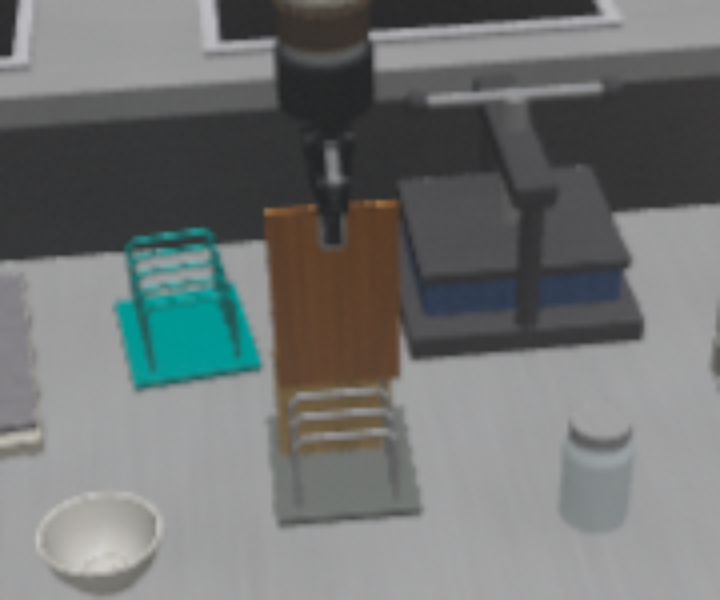

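{"api": "step_arm", "payload": {"series": [{"x": 0,"y": -0.2,"z": -1.5,"twist": 0,"jaw": 0},{"x": 0,"y": -0.2,"z": -3,"twist": 0,"jaw": 0},{"x": 0,"y": -0.2,"z": -4.5,"twist": 0,"jaw": 0},{"x": 0,"y": -0.2,"z": -6,"twist": 0,"jaw": 0},{"x": 0,"y": -0.2,"z": -7.5,"twist": 0,"jaw": 0},{"x": 0,"y": -0.2,"z": -9,"twist": 0,"jaw": 0},{"x": 0,"y": -0.2,"z": -10.5,"twist": 0,"jaw": 0},{"x": 0,"y": -0.2,"z": -11.2,"twist": 0,"jaw": 0},{"x": 0,"y": -0.2,"z": -11.5,"twist": 0,"jaw": 0},{"x": 0,"y": -0.2,"z": -11.5,"twist": 0,"jaw": 0}]}}

```text
clock: 23.2
eef_pos: [0.5035, 0.3616, 0.1439]
tool_rot: [-0.487, 0.494, 0.506, 0.513]
ft_force: [0.0, 0.3, -1.1]
grip_width: 0.0042
```

```bash
python3 w.py 25; python3 -c "
from h import *
im,d=bot.camera('side');cv2.imwrite('pics/s25c.png',cv2.resize(im[70:220,220:400,::-1],(720,600)))
P=np.load('pics/w25P.npy');im=cv2.imread('pics/w25.png');hsv=cv2.cvtColor(im,cv2.COLOR_BGR2HSV)
m=(hsv[...,0]<18)&(hsv[...,1]>90)&(P[...,2]>.17)
print(P[m].min(0).round(4),P[m].max(0).round(4))
"
```

```text
[0.5035 0.3616 0.1439] [0.606 0.493 0.202 1.258 0.032 0.621] [ 0.01  0.29 -1.06] 23.2
[0.4482 0.356  0.17  ] [0.536  0.3634 0.2413]
```

View pics/s25c.png

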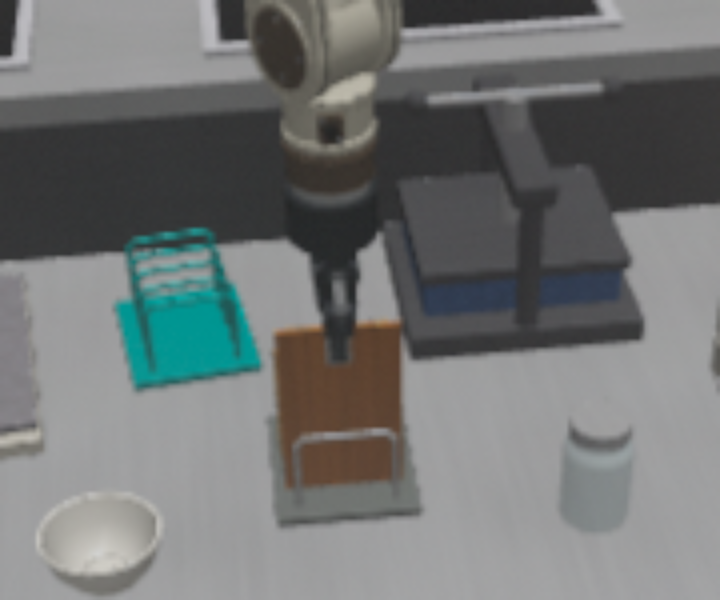

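View pics/w25.png

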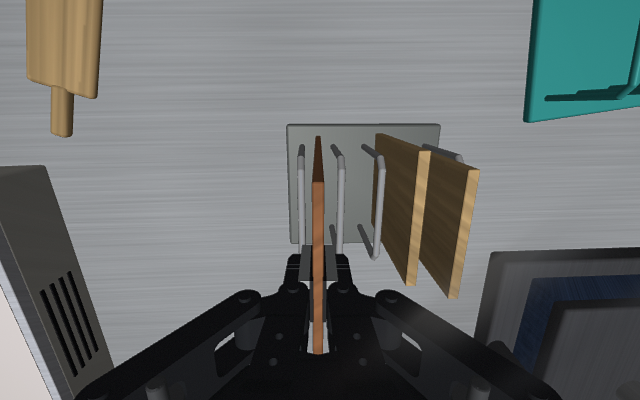

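{"api": "step_arm", "payload": {"series": [{"x": 0,"y": 0,"z": -0.2,"twist": 0,"jaw": 0},{"x": 0,"y": 0,"z": -0.4,"twist": 0,"jaw": 0},{"x": 0,"y": 0,"z": -0.6,"twist": 0,"jaw": 0},{"x": 0,"y": 0,"z": -0.6,"twist": 0,"jaw": 0}]}}

```text
clock: 23.63
eef_pos: [0.504, 0.3624, 0.1392]
tool_rot: [-0.487, 0.493, 0.506, 0.514]
ft_force: [-1.0, 0.1, -1.4]
grip_width: 0.0042
```

{"api": "step_arm", "payload": {"series": [{"x": 0,"y": 0,"z": -0.1,"twist": 0,"jaw": 0},{"x": 0,"y": 0,"z": -0.2,"twist": 0,"jaw": 0},{"x": 0,"y": 0,"z": -0.2,"twist": 0,"jaw": 0}]}}

```text
clock: 23.88
eef_pos: [0.5038, 0.3623, 0.1369]
tool_rot: [-0.487, 0.493, 0.506, 0.513]
ft_force: [0.3, -0.5, -0.8]
grip_width: 0.0044
```

{"api": "step_arm", "payload": {"series": [{"x": 0,"y": 0,"z": -0.1,"twist": 0,"jaw": 0},{"x": 0,"y": 0,"z": -0.2,"twist": 0,"jaw": 0},{"x": 0,"y": 0,"z": -0.2,"twist": 0,"jaw": 0}]}}

```text
clock: 24.13
eef_pos: [0.504, 0.3625, 0.1355]
tool_rot: [-0.487, 0.493, 0.506, 0.514]
ft_force: [-0.6, -0.4, 2.5]
grip_width: 0.0042
```

{"api": "step_arm", "payload": {"series": [{"x": 0,"y": 0,"z": 0,"twist": 0,"jaw": 0.6},{"x": 0,"y": 0,"z": 0,"twist": 0,"jaw": 1},{"x": 0,"y": 0,"z": 0,"twist": 0,"jaw": 1.5},{"x": 0,"y": 0,"z": 0,"twist": 0,"jaw": 2},{"x": 0,"y": 0,"z": 0,"twist": 0,"jaw": 3},{"x": 0,"y": 0,"z": 0,"twist": 0,"jaw": 4},{"x": 0,"y": 0,"z": 0,"twist": 0,"jaw": 4.5},{"x": 0,"y": 0,"z": 0,"twist": 0,"jaw": 4.5}]}}

```text
clock: 24.8
eef_pos: [0.504, 0.3625, 0.1355]
tool_rot: [-0.487, 0.493, 0.506, 0.514]
ft_force: [-0.3, 0.1, 0.4]
grip_width: 0.0452
```

```bash
python3 w.py 26; python3 -c "
from h import *
P=np.load('pics/w26P.npy');im=cv2.imread('pics/w26.png');hsv=cv2.cvtColor(im,cv2.COLOR_BGR2HSV)
m=(hsv[...,0]<18)&(hsv[...,1]>90)&(P[...,2]>.17)
print(P[m].min(0).round(4),P[m].max(0).round(4))
"
```

```text
[0.504  0.3625 0.1355] [0.607 0.497 0.186 1.235 0.032 0.621] [-0.27  0.1   0.37] 24.8
[0.4483 0.337  0.17  ] [0.552  0.3497 0.2297]
```

View pics/w26.png

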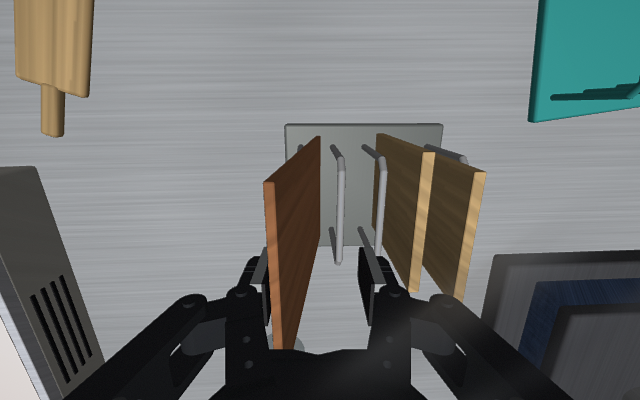

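{"api": "step_arm", "payload": {"series": [{"x": 0,"y": 0.5,"z": 0,"twist": 0,"jaw": 4.5},{"x": 0,"y": 1.0,"z": 0,"twist": 0,"jaw": 4.5},{"x": 0,"y": 1.5,"z": 0,"twist": 0,"jaw": 4.5},{"x": 0,"y": 2.0,"z": 0,"twist": 0,"jaw": 4.5},{"x": 0,"y": 2.5,"z": 0,"twist": 0,"jaw": 4.5},{"x": 0,"y": 3.0,"z": 0,"twist": 0,"jaw": 4.5},{"x": 0,"y": 3.5,"z": 0,"twist": 0,"jaw": 4.5},{"x": 0,"y": 3.8,"z": 0,"twist": 0,"jaw": 4.5},{"x": 0,"y": 3.8,"z": 0,"twist": 0,"jaw": 4.5}]}}

```text
clock: 25.6
eef_pos: [0.5039, 0.4014, 0.1354]
tool_rot: [-0.487, 0.493, 0.506, 0.514]
ft_force: [0.1, -0.3, 0.2]
grip_width: 0.045
```

```bash
python3 w.py 27; python3 -c "
from h import *
P=np.load('pics/w27P.npy');im=cv2.imread('pics/w27.png');hsv=cv2.cvtColor(im,cv2.COLOR_BGR2HSV)
m=(hsv[...,0]<18)&(hsv[...,1]>90)&(P[...,2]>.17)
print(P[m].min(0).round(4),P[m].max(0).round(4))
"
```

```text
[0.5039 0.4014 0.1354] [0.657 0.543 0.261 1.263 0.031 0.67 ] [ 0.1  -0.32  0.18] 25.6
[0.449  0.3763 0.1701] [0.5476 0.4341 0.2305]
```

View pics/w27.png

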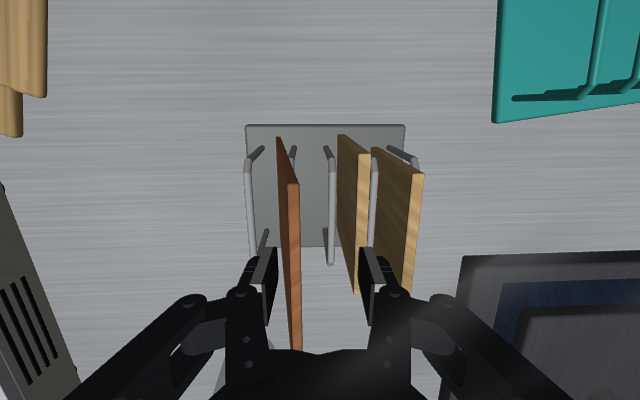

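{"api": "step_arm", "payload": {"series": [{"x": 0,"y": 0,"z": 1.5,"twist": 0,"jaw": 4.5},{"x": 0,"y": 0,"z": 4,"twist": 0,"jaw": 4.5},{"x": 0,"y": 0,"z": 7,"twist": 0,"jaw": 4.5},{"x": 0,"y": 0,"z": 10,"twist": 0,"jaw": 4.5},{"x": 0,"y": -1,"z": 12,"twist": 0,"jaw": 4.5},{"x": 0,"y": -2,"z": 13,"twist": 0,"jaw": 4.5},{"x": 0,"y": -4,"z": 13,"twist": 0,"jaw": 4.5},{"x": 0,"y": -6,"z": 13,"twist": 0,"jaw": 4.5}]}}

```text
clock: 26.32
eef_pos: [0.504, 0.3402, 0.2657]
tool_rot: [-0.487, 0.492, 0.506, 0.514]
ft_force: [0.0, -0.6, 0.1]
grip_width: 0.0449
```

```bash
python3 w.py 28; python3 - <<'E'
from h import *
P=np.load('pics/w28P.npy');im=cv2.imread('pics/w28.png');hsv=cv2.cvtColor(im,cv2.COLOR_BGR2HSV)
X,Y,Z=np.moveaxis(P,-1,0)
m=(hsv[...,0]<18)&(hsv[...,1]>90)&(Z>.02)&(Y>.33)&(Y<.41)
q=P[m];print(q.min(0).round(4),q.max(0).round(4))
for a,b in ((.03,.06),(.06,.09),(.09,.12),(.12,.15),(.15,.18),(.185,.2)):
    s=q[(q[:,2]>a)&(q[:,2]<b)]
    if len(s):print(a,s.mean(0).round(4),len(s))
im,d=bot.camera('side');cv2.imwrite('pics/s28c.png',cv2.resize(im[70:220,220:400,::-1],(720,600)))
E
```

```text
[0.504  0.3402 0.2657] [0.576 0.431 0.419 1.535 0.032 0.589] [ 0.03 -0.62  0.15] 26.3167
[0.4489 0.3609 0.0201] [0.5575 0.3916 0.2928]
0.03 [0.5003 0.3677 0.0454] 372
0.06 [0.4999 0.3716 0.0758] 466
0.09 [0.4997 0.3753 0.1057] 581
0.12 [0.4993 0.3791 0.1358] 776
0.15 [0.499  0.3829 0.1659] 1025
0.185 [0.4954 0.3875 0.1897] 754
```

View pics/w28.png

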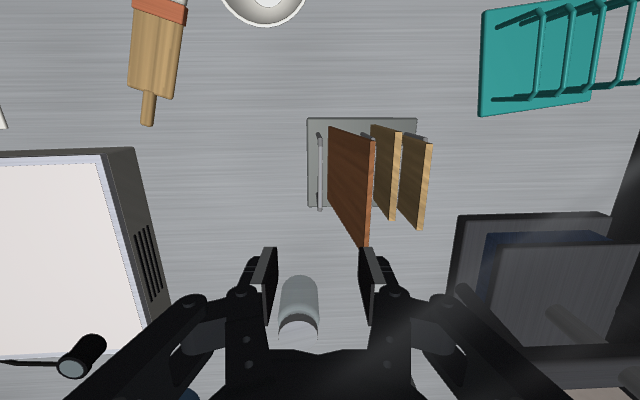

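View pics/s28c.png

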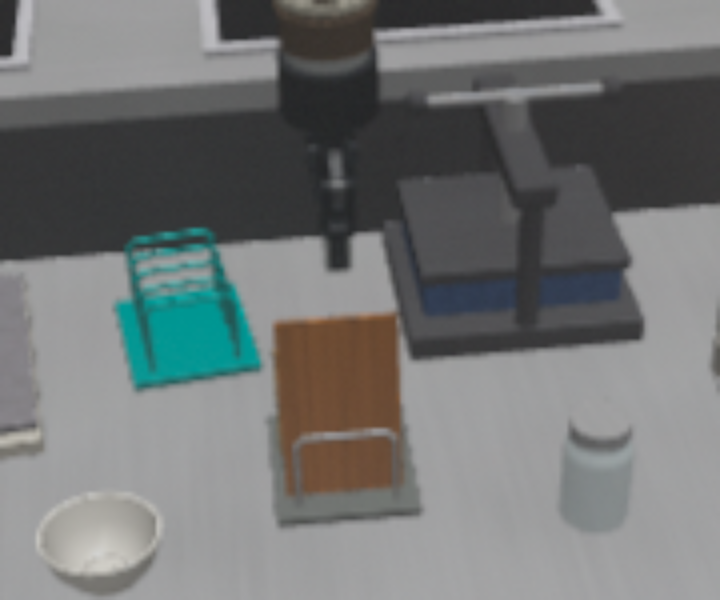

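{"api": "step_arm", "payload": {"series": [{"x": 0,"y": -2,"z": 1,"twist": 0,"jaw": 2},{"x": 0,"y": -5.5,"z": 2,"twist": -7,"jaw": 0},{"x": 0,"y": -9,"z": 3,"twist": -14,"jaw": 0},{"x": 0,"y": -12.5,"z": 3,"twist": -21,"jaw": 0},{"x": 0,"y": -16,"z": 3,"twist": -28,"jaw": 0},{"x": 0,"y": -19.5,"z": 3,"twist": -35,"jaw": 0},{"x": 0,"y": -23,"z": 3,"twist": -42,"jaw": 0},{"x": 0,"y": -26.5,"z": 3,"twist": -49,"jaw": 0},{"x": 0,"y": -30,"z": 3,"twist": -56,"jaw": 0},{"x": 0,"y": -33.5,"z": 3,"twist": -63,"jaw": 0}]}}

```text
clock: 27.25
eef_pos: [0.5032, 0.0011, 0.2946]
tool_rot: [-0.154, 0.676, 0.16, 0.702]
ft_force: [1.2, -0.1, 1.0]
grip_width: -0.0003
```

{"api": "step_arm", "payload": {"series": [{"x": 0,"y": -3.5,"z": 0,"twist": -7,"jaw": 0},{"x": 0,"y": -7,"z": 0,"twist": -14,"jaw": 0},{"x": 0,"y": -10.5,"z": 0,"twist": -21,"jaw": 0},{"x": 0,"y": -14,"z": 0,"twist": -26,"jaw": 0},{"x": 0,"y": -17.5,"z": 0,"twist": -26,"jaw": 0},{"x": 0,"y": -20,"z": 0,"twist": -26,"jaw": 0},{"x": 0,"y": -22,"z": 0,"twist": -26,"jaw": 0},{"x": 0,"y": -22,"z": 0,"twist": -26,"jaw": 0},{"x": 0,"y": -22,"z": 0,"twist": -26,"jaw": 0}]}}

```text
clock: 28.0
eef_pos: [0.5028, -0.2196, 0.2935]
tool_rot: [0.003, 0.694, -0.002, 0.72]
ft_force: [0.2, 0.3, -0.4]
grip_width: 0.0002
```

```bash
python3 w.py 29; python3 - <<'E'
from h import *
P=np.load('pics/w29P.npy');X,Y,Z=np.moveaxis(P,-1,0)
m=(X>.5)&(X<.6)&(Y>-.33)&(Y<-.26)&(Z>.095)&(Z<.15)
q=P[m];print(len(q));i=np.argsort(-q[:,2]);print(q[i][:10].round(4).tolist());print(q.min(0),q.max(0))
E
```

```text
[ 0.5028 -0.2196  0.2935] [-0.421  0.295  0.293  1.537  0.016  1.157] [ 0.23  0.31 -0.42] 28.0
113
[[0.5463, -0.2925, 0.128], [0.5438, -0.2912, 0.1275], [0.5464, -0.2914, 0.1273], [0.5452, -0.2942, 0.1272], [0.5452, -0.2957, 0.127], [0.5414, -0.2956, 0.127], [0.5465, -0.2958, 0.1269], [0.5452, -0.2929, 0.1269], [0.5451, -0.2916, 0.1268], [0.5439, -0.2943, 0.1268]]
[ 0.5390872  -0.29766123  0.0952331 ] [ 0.55912344 -0.28894537  0.12799053]
```

View pics/w29.png

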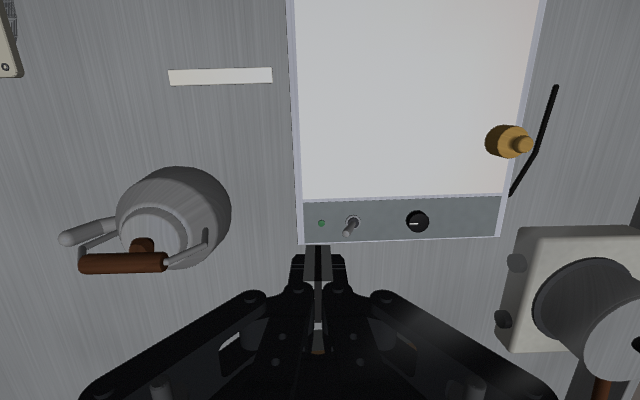

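{"api": "step_arm", "payload": {"series": [{"x": -0.3,"y": -3.5,"z": -1,"twist": 0,"jaw": 0},{"x": -0.5,"y": -7,"z": -3,"twist": 0,"jaw": 0},{"x": -0.5,"y": -7.4,"z": -6,"twist": 0,"jaw": 0},{"x": -0.5,"y": -7.4,"z": -9,"twist": 0,"jaw": 0},{"x": -0.5,"y": -7.4,"z": -12,"twist": 0,"jaw": 0},{"x": -0.5,"y": -7.4,"z": -15,"twist": 0,"jaw": 0},{"x": -0.5,"y": -7.4,"z": -18,"twist": 0,"jaw": 0},{"x": -0.5,"y": -7.4,"z": -20,"twist": 0,"jaw": 0},{"x": -0.5,"y": -7.4,"z": -20,"twist": 0,"jaw": 0},{"x": -0.5,"y": -7.4,"z": -20,"twist": 0,"jaw": 0}]}}

```text
clock: 28.88
eef_pos: [0.4974, -0.2908, 0.093]
tool_rot: [0.003, 0.695, -0.0, 0.719]
ft_force: [0.2, -1.1, 0.7]
grip_width: 0.0002
```

```bash
python3 w.py 30; python3 -c "
from h import *
im,d=bot.camera('side');cv2.imwrite('pics/s30c.png',cv2.resize(im[260:380,280:430,::-1],(750,600)))"
```

```text
[ 0.4974 -0.2908  0.093 ] [-0.541  0.441 -0.021  1.081  0.02   1.035] [ 0.23 -1.14  0.67] 28.8833
```

View pics/w30.png

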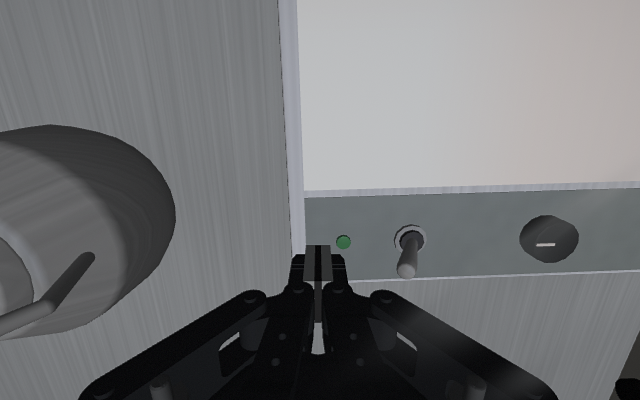

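View pics/s30c.png

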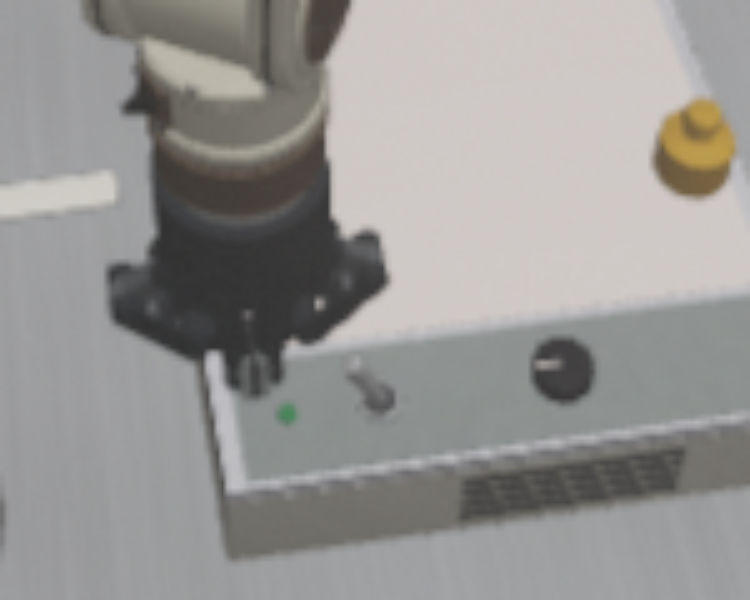

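{"api": "step_arm", "payload": {"series": [{"x": 0.8,"y": -0.3,"z": -0.3,"twist": 0,"jaw": 0},{"x": 1.6,"y": -0.3,"z": -0.3,"twist": 0,"jaw": 0},{"x": 2.4,"y": -0.3,"z": -0.3,"twist": 0,"jaw": 0},{"x": 3.2,"y": -0.3,"z": -0.3,"twist": 0,"jaw": 0},{"x": 4.0,"y": -0.3,"z": -0.3,"twist": 0,"jaw": 0},{"x": 4.8,"y": -0.3,"z": -0.3,"twist": 0,"jaw": 0},{"x": 5.5,"y": -0.3,"z": -0.3,"twist": 0,"jaw": 0},{"x": 5.5,"y": -0.3,"z": -0.3,"twist": 0,"jaw": 0}]}}

```text
clock: 29.65
eef_pos: [0.5564, -0.2956, 0.0926]
tool_rot: [0.001, 0.693, -0.001, 0.721]
ft_force: [-0.4, 0.4, -0.4]
grip_width: 0.0
```

```bash
python3 w.py 31; python3 -c "
from h import *
im,d=bot.camera('side');cv2.imwrite('pics/s31c.png',cv2.resize(im[260:380,280:430,::-1],(750,600)))"
```

```text
[ 0.5564 -0.2956  0.0926] [-0.498  0.535  0.132  1.132  0.019  1.077] [-0.43  0.37 -0.38] 29.65
```

View pics/w31.png

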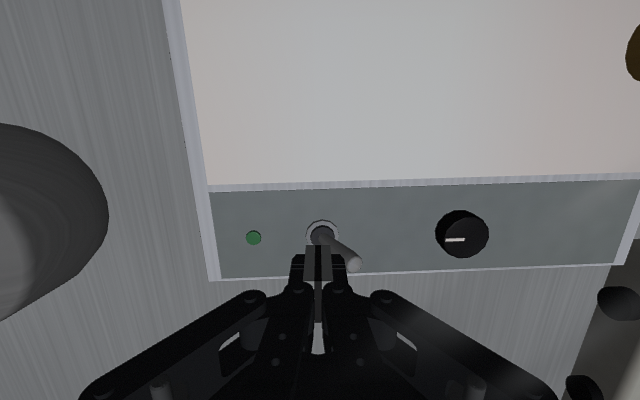

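View pics/s31c.png

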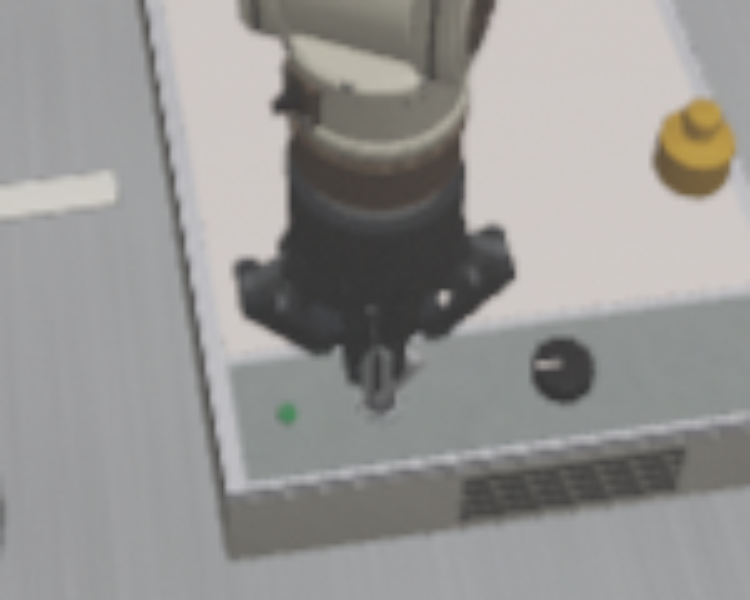

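Bat has snapped to the away side (bat tip at (355,265) right of its pivot, i.e. +x). Back off straight up and check everything.

{"api": "step_arm", "payload": {"series": [{"x": -1,"y": 0,"z": 0.2,"twist": 0,"jaw": 0},{"x": -1.5,"y": 0,"z": 3,"twist": 0,"jaw": 0},{"x": -1.5,"y": 0,"z": 6,"twist": 0,"jaw": 0},{"x": -1.5,"y": 0,"z": 10,"twist": 0,"jaw": 0},{"x": -1.5,"y": 3,"z": 14,"twist": 0,"jaw": 0},{"x": -1.5,"y": 6,"z": 18,"twist": 0,"jaw": 0},{"x": -1.5,"y": 8,"z": 20,"twist": 0,"jaw": 0},{"x": -3,"y": 8,"z": 20,"twist": 0,"jaw": 0},{"x": -5,"y": 8,"z": 20,"twist": 0,"jaw": 0}]}}

```text
clock: 30.5
eef_pos: [0.5056, -0.2141, 0.2951]
tool_rot: [-0.0, 0.691, -0.001, 0.722]
ft_force: [0.6, -0.3, 0.0]
grip_width: -0.0001
```

```bash
python3 w.py 32; python3 - <<'E'
from h import *
P=np.load('pics/w32P.npy');X,Y,Z=np.moveaxis(P,-1,0)
m=(X>.5)&(X<.62)&(Y>-.33)&(Y<-.26)&(Z>.095)&(Z<.15)
q=P[m];i=np.argsort(-q[:,2]);print('bat tip',q[i][:8].mean(0).round(4))
im,d=bot.camera('side');P=cloud('side',d);cv2.imwrite('pics/s32.png',im[:,:,::-1])
X,Y,Z=np.moveaxis(P,-1,0);b=im[:,:,::-1].copy();hsv=cv2.cvtColor(b,cv2.COLOR_BGR2HSV)
m=(hsv[...,0]<14)&(hsv[...,1]>90)&(Y>.33)&(Y<.42)&(X>.4)&(X<.6)&(Z>.02)
q=P[m];print('board',q.min(0).round(3),q.max(0).round(3))
im,d=bot.camera('top');cv2.imwrite('pics/t32.png',im[:,:,::-1])
E
```

```text
[ 0.5056 -0.2141  0.2951] [-0.41   0.288  0.288  1.529  0.016  1.162] [ 0.56 -0.33  0.01] 30.5
bat tip [ 0.5716 -0.294   0.1271]
board [0.453 0.361 0.02 ] [0.498 0.391 0.186]
```

View pics/s32.png

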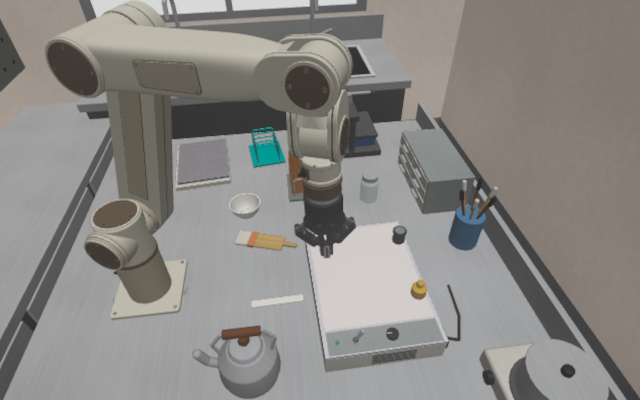

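View pics/w32.png

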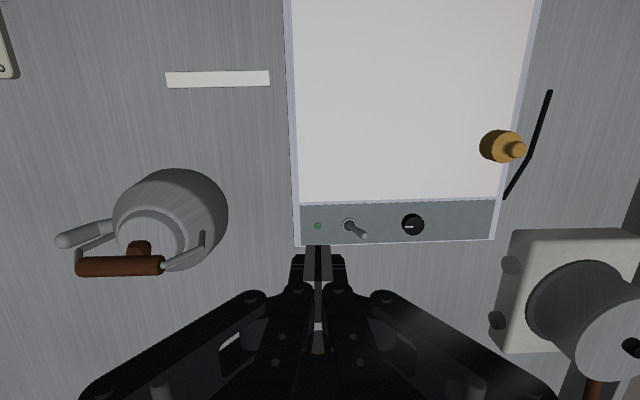

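View pics/t32.png

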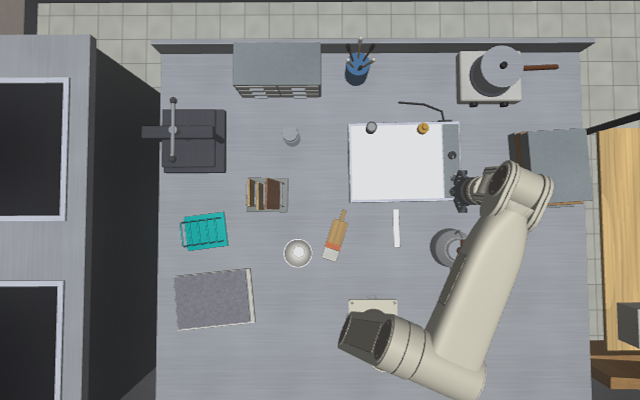

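```bash
python3 -c "
from workcell import bot
print(bot.job_done())"
```

```text
the job is handed in; nothing more can be done
None
```

The pressing board now stands in the rack slot nearest the light table (slot0), the toggle is on, and the job was handed in at about 30.6 s. No verdict is reported.

- **Sliding:** I pushed the board flat out over the left end with two open fingers. It held still there, flat, overhanging by about 75 mm and then about 84 mm.
- **Picking up (differs from the text):** the moves cannot tilt the gripper, so I could not raise the overhanging edge from below.
  - I pressed the overhang down until the board leaned against the table's left edge with its left end on the bench.
  - I then pushed the bottom in until the board was steep, righted it between the pads, and gripped it by its upper short edge, which was the table-side edge at the start.
- **Placing:** on release it leaned towards the light table, with its centre only about 4 mm inside the slot limit. I pushed it over to lean on the second hoop.
- **Toggle:** pushed away from the robot; it snapped over.

**Last checks**
- **Board:** about 0.125 rad from upright, centre at about x = -36 mm and z = 100 mm in the rack frame, clear of the gripper.
- **Toggle:** bat tip about 16 mm beyond its pivot (it was about 16 mm in front before), which matches on.
- **Bystanders:** none looks moved in the final top view. The kettle was partly hidden there but is in its place in the wrist view.

**Problems and disagreements**
- **Forces:** pressing the board down wedged it for a moment and the wrist force reached about 50 N. A later push reached 30 N. I do not know whether any of this acted on the gripper's body, which has a 40 N limit.
- **Cameras:** the top and side cameras disagreed by about 8 mm in x, so I worked from the wrist camera.
- **Gripper:** the open fingertips stood 27 to 34 mm behind the TCP, not the 13 mm the text suggests.

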